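# Stand the small whiteboard on its kickstand and put the marker in its tray

## Robot

A 6-joint arm with a two-finger parallel gripper is mounted at the origin on a cart in front of the work surface, level with it; the furniture and walls round the work are solid. World frame = base frame: x ahead of the robot, y to its left, z up, the work surface at z = 0. Lengths are in m, angles in rad, forces in N, time in s.
With the tool pointing down it reaches from about 0.375 to 0.975 m from the base axis. Payload 3.8 kg.
Tool frame: the origin (TCP) lies at the very end of the fingers, on their centre line; the grasp point (between the pads) lies 19 mm behind it; x points along the fingers, y is the direction in which the jaws open and shut, and the axes are right-handed (so a half turn about x gives the same grasp; the last joint's range is limited). The gripper opens to 88 mm and grips with 3 to 60 N. Pads are 18 mm wide; open, the fingers measure 123 mm over their backs; the gripper's body (75 mm by 187 mm) begins 45 mm behind the grasp point.
Start: joints at [1.126, 0.264, 1.604, -0, 1.274, -0.037], TCP at [0.268, 0.62, 0.239] pointing down, gripper open.
Joint ranges: [-2.63, 2.63], [-0.94, 2.18], [0.31, 2.57], [-1.31, 4.45], [0, 2.66], [-2.55, 2.55]. Speed limits (rad/s): [2.57, 2.57, 3.14, 3.14, 3.14, 3.14].

## Interface

Orientations are given as a rotation vector (axis times angle).
In Python, from rig import status, viewer, ctrl gives the robot as it stands.
- The arm moves only by the shell command python3 -m pendant 'ROWS' [FORCE]. ROWS is a JSON object of lists of equal length, an entry for each row: "rotation": the turn, a rotation vector about the tool's x, y, z as a fraction of full scale, a list of three; "dp": the shift along the tool's x, y, z as a fraction of full scale, a list of three; "jaw": the closure, from 0 (fully open) to 1 (shut). In form: {"rotation": [[ax, ay, az], ...], "dp": [[x, y, z], ...], "jaw": [jaw, ...]}. A call has exactly 8 rows; each row is the pose to reach, as a shift and turn from the pose commanded when the call began, along the tool's axes at that moment; what a row does not reach only later rows make up. Full scale, the value 1, is 50 cm for a shift and 90 degrees for a turn. A row lasts 1/10 s, in which the tool goes at most 50 mm and 8.59 degrees, less where a joint would pass 70% of its speed; a pose out of reach is approached as far as the arm can. A call with a number of a shift or a turn outside -1 to 1 is refused whole. A call with a gripper value outside its range is refused whole. The fingers move at their own pace and stop on an object; FORCE is the grip in N (left out, the last holds). Time passes only in rows, so rows that repeat a pose let the fingers close, or fill a call up. It gives the time, the measured TCP pose, the force and the opening at its end, in the units of the state.
- status.get_state(): the state, without advancing time (a new reading comes with each control period).
- viewer.read_camera(name): name is "side" or "top" or "wrist"; returns a dict with "img" (400x640x3 uint8, blue, green, red), "z_map" (400x640 float32, m along the optical axis (not along the pixel's ray), 0 where there is no reading), "mtx" (3x3 intrinsics, pixels), "extrinsics" (4x4, takes a point from camera to world coordinates). Camera axes: x right, y up, looking along -z (the intrinsics and any distortion apply to the point x, -y, -z); pixel columns grow to the right and rows downward; lengths in m; the calibration is good to about 2 mm. A picture is of the moment at which its call begins.
- ctrl.hand_in(): hands the job in, once; it reports no verdict.
The state is a dict: "t": time; "qpos": joint angles; "qvel": joint speeds; "joint_torque": joint torques, N m; "position": TCP position; "orientation": TCP orientation; "ft_force": force on the tool from outside, world axes, zero at the start; "ft_torque": the same for the moment, N m; "opening": finger opening in m.
Only numpy, scipy, OpenCV 4.12 (cv2) and the standard library are available. Lean on these libraries where they do the work, as an engineer would, in place of code of your own. Each camera call takes 0.05 s, during which the arm holds its last target.

## Task

The little bench whiteboard lies face down: while it still lies there, push its red-footed leg over until it snaps open and stays locked, then take the board by its top bar, raise it and ease it gently back until it stands on its bottom edge and the leg. Then fetch the blue marker and lay it lengthwise in the pen tray, and leave the board standing there with the leg still locked and the jar, blower and yellow carton undisturbed.

Things in the scene. Friction and masses are not known exactly. Their poses are not given: they have to be found in the camera images.
- board: loose whiteboard, 170 mm wide, 0.8 kg, at first face down on its tray lip and the bar's bumpers. Origin on the bench under its middle as it lies; then z is up (its back), x from bottom edge to top bar, y across; the axes turn with it. Panel 9 mm thick, as it lies sloping 0.12 rad down to the bar. Stood up it leans back 33 degrees. Turning faster than 3 rad/s counts as dropped.
- bar (a point): middle of the round top bar, 12 mm thick, along the board's y, free for 50 mm to each side of this point; then brackets and 32 mm rubber bumpers. In the panel's mid-plane, 250 mm from the bottom edge, clear gap of 42 mm to the panel. 16 mm above the bench as the board lies, about 217 mm when it stands. It turns easily between finger pads.
- heel (a point): middle of the bottom edge: axis of a round rubber strip of 5 mm radius along the board's y. 45 mm above the bench as the board lies, 5 mm when it stands. Being raised, the board first pivots about the tray lip (point lip); near upright this edge meets the bench, the board stands by itself, and it then leans back about this edge.
- lip (a point): middle of the pen tray's lip, a round edge of 3 mm radius along the board's y, on which the lying board rests and first pivots; 9 mm above the bottom edge and 41 mm in front of the panel's mid-plane
- leg (a joint): leg angle, rad: 0 folded on the board's back, 0.84 fully open at its stop. Folded it points to the bottom edge, lifted 20 degrees off the panel; opening, its foot swings up and over towards the top bar. The over-centre spring snaps it shut below about 0.42 and open above; about 1.5 N square to it at the foot moves it. Over 0.76 is locked; the standing board's weight presses it onto the stop.
- leg_hinge (a point): middle of the leg's hinge line, along the board's y, on the back of the board 105 mm from the bottom edge, 14 mm above the panel's mid-plane
- leg_foot (a point): middle of the leg's foot, a free-turning red roller 12 mm thick and 82 mm long along the board's y, between two wires, 100 mm from the hinge line. Folded it is about 91 mm above the bench, some 15 mm in from the bottom edge of the lying board; nothing stands beyond that edge, so it can be pushed from there. 6 mm above the bench when the board stands.
- tray (a point): middle of the pen tray's floor, on the writing side at the bottom edge, 22 mm in front of the panel's mid-plane. The tray is 164 mm long along the board's y and 35 mm deep inside, from the panel to a lip 11 mm high; its floor is square to the panel, so with the board standing it slopes 33 degrees down towards the panel. Axes as board.
- marker_mid (a point): centre of the blue board marker, 15 mm wide, 17 mm high and 135 mm long along its own y axis, lying on the bench; 15 g
- jar: bystander: white jar with a blue lid, 51 mm across, 56 mm high; origin under its middle
- blower: bystander: black and yellow rubber air blower, 54 x 127 x 53 mm; origin under its middle
- carton: bystander: yellow carton with a dark band, 55 x 70 x 60 mm; origin under its middle

How it is judged:
By the outcome, as a careful person would: the job done as asked, in the order asked, and still so for the second after the job is handed in, with the robot touching nothing.
It also fails if it takes over 72 s, if anything falls off the work surface, if the arm or the gripper's body presses on something with over 40 N, if the wrist force passes 120 N, or if a joint passes its speed limit or range.

## Working session

There is one attempt and no reset: what is moved stays moved. The work goes in short steps, Python scripts to look and compute and a shell command to move; the robot and the scene stay as the last step left them, time stands still between calls to the robot, and variables do not carry over. Pictures are saved under pics/ and viewed, and the job is handed in when it is done.

```bash
ls; mkdir -p pics; cat > h.py <<'E'
import numpy as np, cv2
from scipy.spatial.transform import Rotation as R
from rig import status, viewer, ctrl
def cam(n,save=None):
    c=viewer.read_camera(n)
    if save: cv2.imwrite('pics/'+save+'.png',c['img'])
    return c
def pts(c):
    z=c['z_map'];K=c['mtx'];h,w=z.shape
    u,v=np.meshgrid(np.arange(w),np.arange(h))
    P=np.stack([(u-K[0,2])/K[0,0]*z,-(v-K[1,2])/K[1,1]*z,-z],-1)
    T=np.array(c['extrinsics'])
    return P@T[:3,:3].T+T[:3,3]
E
python3 - <<'E'
from h import *
print(status.get_state())
for n in ['top','side','wrist']:
    c=cam(n,n+'0'); print(n,c['mtx'],c['extrinsics'],[k for k in c])
    np.savez('pics/'+n+'0.npz',P=pts(c),img=c['img'],z=c['z_map'])
E
```

```text
pics
{'t': 0.0, 'qpos': array([ 1.12610800e+00,  2.64757510e-01,  1.60535889e+00,  1.39909575e-05,
        1.27371525e+00, -3.68942911e-02]), 'qvel': array([-7.86302275e-04,  5.91609791e-05, -2.97734425e-04, -1.47227920e-03,
       -7.18492234e-04, -1.86961534e-03]), 'joint_torque': array([-2.36841915e-03, -5.02086496e+01, -3.56891227e+01,  7.26950658e-02,
        2.88342254e-02, -1.71563343e-04]), 'position': array([0.26738263, 0.61900824, 0.23739324]), 'orientation': array([ 0.31819083,  1.54757129, -0.32162106]), 'ft_force': array([-0.94116777, -0.11664701,  0.04618343]), 'ft_torque': array([-0.04234913, -0.02255575,  0.0097929 ]), 'opening': 0.08805057846672308}
top [[436.10354298   0.         324.75648497]
 [  0.         436.10354298 197.75669276]
 [  0.           0.           1.        ]] [[ 0.00260347  0.99864058 -0.05205974  0.50712068]
 [-0.99999424  0.00248647 -0.00231212 -0.06349203]
 [-0.00217953  0.05206546  0.9986413   1.32223527]
 [ 0.          0.          0.          1.        ]] ['img', 'z_map', 'mtx', 'extrinsics']
side [[418.62279979   0.         321.45428126]
 [  0.         418.62279979 205.2738095 ]
 [  0.           0.           1.        ]] [[ 0.94450199  0.23662808 -0.22786651  0.1944495 ]
 [-0.32791234  0.63743938 -0.69724065 -1.15498356]
 [-0.01973563  0.73326542  0.67965603  1.13472019]
 [ 0.          0.          0.          1.        ]] ['img', 'z_map', 'mtx', 'extrinsics']
wrist [[300.36994555   0.         321.64253243]
 [  0.         300.36994555 198.6169645 ]
 [  0.           0.           1.        ]] [[ 0.3963042  -0.8702877  -0.29247616  0.19169533]
 [ 0.91811527  0.37471633  0.12904272  0.65328601]
 [-0.0027087  -0.319667    0.94752608  0.38345073]
 [ 0.          0.          0.          1.        ]] ['img', 'z_map', 'mtx', 'extrinsics']
```

View pics/top0.png

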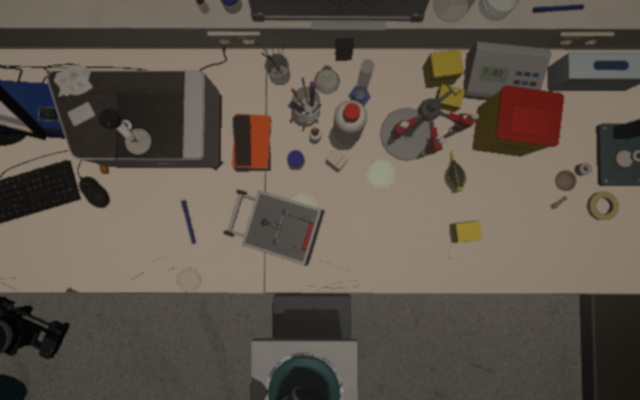

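View pics/side0.png

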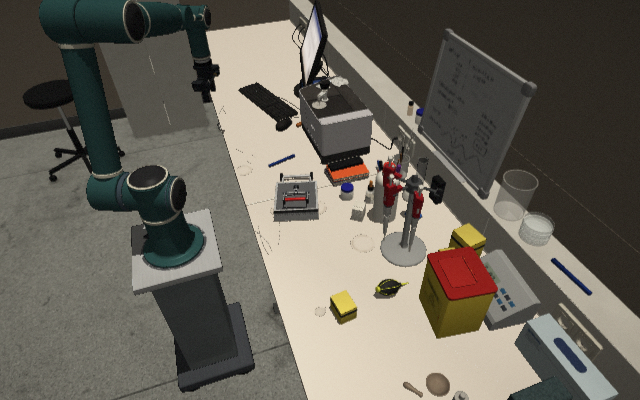

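View pics/wrist0.png

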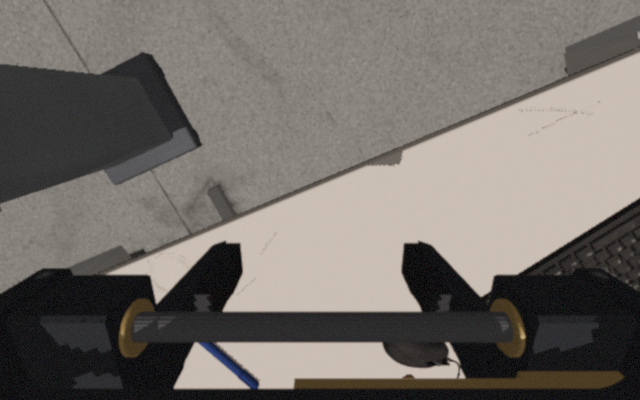

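Top view: board at about (280,227), bar at its left end (232,213), red foot at (308,237), marker at (188,222), jar (296,159), blower (455,172), carton (466,231). Now I'll measure them.

```bash
python3 - <<'E'
from h import *
for n in ['top','side']:
    d=np.load('pics/%s0.npz'%n);P=d['P'];img=d['img']
    hsv=cv2.cvtColor(img,cv2.COLOR_BGR2HSV)
    if n=='top': boxes=dict(red=(290,215,325,260),marker=(175,190,205,250),jar=(285,148,308,172),carton=(445,215,485,245))
    else: boxes=dict(red=(280,190,312,208),marker=(262,150,300,170),jar=(336,180,358,202),carton=(328,288,360,325))
    for k,(a,b,c,e) in boxes.items():
        H=hsv[b:e,a:c];
        if k=='red': m=((H[...,0]<8)|(H[...,0]>172))&(H[...,1]>130)&(H[...,2]>60)
        elif k=='carton': m=(abs(H[...,0].astype(int)-27)<8)&(H[...,1]>120)
        else: m=(abs(H[...,0].astype(int)-115)<15)&(H[...,1]>110)
        v,u=np.nonzero(m);p=P[b:e,a:c][m]
        ok=np.isfinite(p).all(1)&(p[:,2]<.3)&(p[:,2]>-.05);p=p[ok]
        r=cv2.minAreaRect(p[:,:2].astype(np.float32)) if len(p)>3 else None
        print(n,k,m.sum(),'px',u.mean()+a,v.mean()+b,'med',np.median(p,0).round(4),'min',p.min(0).round(3),'max',p.max(0).round(3))
        q=p[:,:2]-p[:,:2].mean(0);U,S,V=np.linalg.svd(q,full_matrices=False);print('   mean',p.mean(0).round(4),'axis',V[0].round(3),'ext',np.ptp(q@V[0]).round(3),'rect',r)
d=np.load('pics/top0.npz');img=d['img'][170:290,150:350]
cv2.imwrite('pics/topcrop.png',cv2.resize(img,None,fx=4,fy=4,interpolation=cv2.INTER_CUBIC))
d=np.load('pics/side0.npz');img=d['img'][140:240,240:380]
cv2.imwrite('pics/sidecrop.png',cv2.resize(img,None,fx=5,fy=5,interpolation=cv2.INTER_CUBIC))
E
```

```text
top red 87 px 307.37931034482756 235.82758620689654 med [ 0.4636 -0.0114  0.0971] min [ 0.427 -0.025  0.091] max [0.5   0.    0.104]
   mean [ 0.4641 -0.0123  0.0967] axis [-0.957  0.29 ] ext 0.075 rect ((0.4638209939002991, -0.012121452018618584), (0.00896365288645029, 0.07499396055936813), 71.99046325683594)<stdin>:15: RuntimeWarning: Mean of empty slice.
  ret = ret.dtype.type(ret / rcount)
  return _methods._mean(a, axis=axis, dtype=dtype,
  ret = um.true_divide(
Traceback (most recent call last):
ValueError: zero-size array to reduction operation minimum which has no identity
```

```bash
python3 - <<'E'
from h import *
for n in ['top','side']:
    d=np.load('pics/%s0.npz'%n);P=d['P'];img=d['img']
    hsv=cv2.cvtColor(img,cv2.COLOR_BGR2HSV)
    if n=='top': boxes=dict(red=(290,215,325,260),marker=(175,190,205,250),jar=(285,148,308,172),carton=(445,215,485,245),blower=(440,150,470,195))
    else: boxes=dict(red=(280,190,312,208),marker=(262,150,300,170),jar=(336,180,358,202),carton=(328,288,360,325),blower=(370,270,412,300))
    for k,(a,b,c,e) in boxes.items():
        H=hsv[b:e,a:c].astype(int);
        if k=='red': m=((H[...,0]<8)|(H[...,0]>172))&(H[...,1]>130)&(H[...,2]>60)
        elif k=='carton': m=(abs(H[...,0]-27)<8)&(H[...,1]>120)
        elif k=='blower': m=H[...,2]<60
        else: m=(abs(H[...,0]-115)<20)&(H[...,1]>80)
        if m.sum()<5: print(n,k,'none');continue
        v,u=np.nonzero(m);p=P[b:e,a:c][m]
        ok=np.isfinite(p).all(1)&(p[:,2]<.3)&(p[:,2]>-.05);p=p[ok]
        print(n,k,m.sum(),'px',u.mean()+a,v.mean()+b,'med',np.median(p,0).round(4),'min',p.min(0).round(3),'max',p.max(0).round(3))
        q=p[:,:2]-p[:,:2].mean(0);U,S,V=np.linalg.svd(q,full_matrices=False);print('   mean',p.mean(0).round(4),'axis',V[0].round(3),'ext',np.ptp(q@V[0]).round(3))
d=np.load('pics/top0.npz');img=d['img'][170:290,150:350]
cv2.imwrite('pics/topcrop.png',cv2.resize(img,None,fx=4,fy=4,interpolation=cv2.INTER_CUBIC))
d=np.load('pics/side0.npz');img=d['img'][140:240,240:380]
cv2.imwrite('pics/sidecrop.png',cv2.resize(img,None,fx=5,fy=5,interpolation=cv2.INTER_CUBIC))
E
```

```text
top red 87 px 307.37931034482756 235.82758620689654 med [ 0.4636 -0.0114  0.0971] min [ 0.427 -0.025  0.091] max [0.5   0.    0.104]
   mean [ 0.4641 -0.0123  0.0967] axis [-0.957  0.29 ] ext 0.075
top marker 57 px 188.21052631578948 221.3859649122807 med [0.5015 0.3495 0.0128] min [0.445 0.333 0.006] max [0.561 0.366 0.019]
   mean [0.5034 0.349  0.0128] axis [-0.966 -0.257] ext 0.121
top jar 190 px 295.0736842105263 158.42631578947368 med [0.6884 0.0265 0.056 ] min [0.665 0.006 0.049] max [0.71  0.048 0.062]
   mean [0.688  0.0264 0.0559] axis [-0.983 -0.183] ext 0.046
top carton 466 px 467.8519313304721 231.12231759656652 med [ 0.4779 -0.4736  0.0606] min [ 0.449 -0.511  0.049] max [ 0.507 -0.437  0.069]
   mean [ 0.4775 -0.4735  0.0605] axis [-0.095  0.995] ext 0.073
top blower 233 px 455.137339055794 174.21459227467813 med [ 0.6442 -0.442   0.0447] min [ 0.607 -0.466  0.016] max [ 0.686 -0.424  0.056]
   mean [ 0.6443 -0.4442  0.0426] axis [-0.997 -0.076] ext 0.08
side red 60 px 294.6666666666667 198.51666666666668 med [ 0.4605 -0.0145  0.0924] min [ 0.427 -0.029  0.031] max [0.
[... 174 characters left out ...]
 0.319 0.   ] max [0.565 0.368 0.016]
   mean [0.501  0.3446 0.0086] axis [-0.961 -0.275] ext 0.134
side jar 97 px 346.69072164948454 187.01030927835052 med [0.6872 0.0194 0.0533] min [ 0.664 -0.005 -0.001] max [0.732 0.109 0.059]
   mean [0.6871 0.0222 0.0518] axis [-0.365 -0.931] ext 0.12
side carton 566 px 343.0388692579505 306.5141342756184 med [ 0.4721 -0.4901  0.0562] min [ 0.446 -0.518  0.001] max [ 0.506 -0.442  0.065]
   mean [ 0.4727 -0.4876  0.0466] axis [ 0.233 -0.973] ext 0.075
side blower 210 px 389.31904761904764 287.1714285714286 med [ 0.6378 -0.4665  0.0389] min [ 0.604 -0.483  0.01 ] max [ 0.688 -0.438  0.053]
   mean [ 0.6391 -0.4651  0.0372] axis [-0.994 -0.107] ext 0.085
```

View pics/topcrop.png

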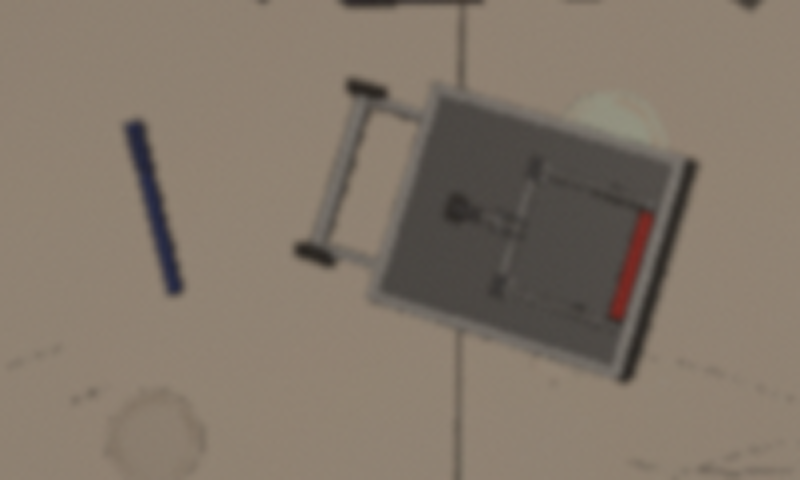

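View pics/sidecrop.png

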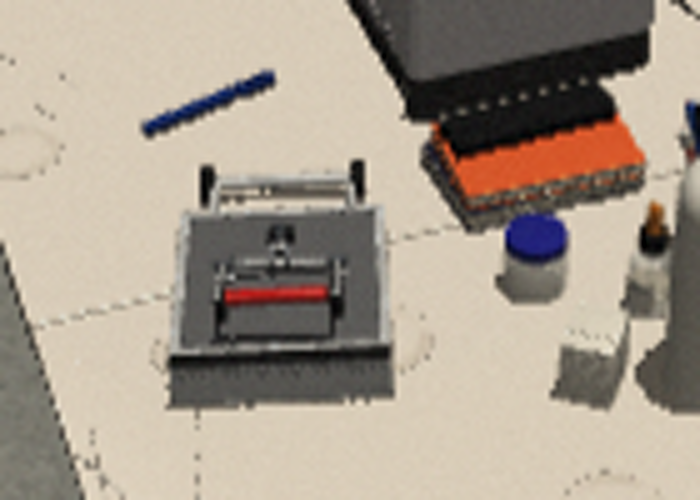

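```bash
cat >> h.py <<'E'
def ray(c,u,v,z):
    K=np.array(c['mtx']);T=np.array(c['extrinsics'])
    d=T[:3,:3]@np.array([(u-K[0,2])/K[0,0],-(v-K[1,2])/K[1,1],-1]);o=T[:3,3]
    return o+d*(z-o[2])/d[2]
def pose():
    s=status.get_state(); return s,np.array(s['position']),R.from_rotvec(s['orientation'])
def plan(p,Rt,p0=None,R0=None):
    s,a,b=pose()
    if p0 is not None:a=p0
    if R0 is not None:b=R0
    dp=b.inv().apply(np.array(p)-a)/.5; rv=(b.inv()*Rt).as_rotvec()/(np.pi/2)
    print('dp',dp.round(3),'rot',rv.round(3),'t',s['t'])
E
python3 - <<'E'
from h import *
c=cam('top')
f=lambda x,y:(150+(x+.5)/4-.5,170+(y+.5)/4-.5)
for n,(x,y),z in [('bumpA',(367,90),.03),('bumpB',(315,253),.03),('heelA',(692,162),.05),('heelB',(627,378),.05),('barA',(355,120),.022),('barB',(325,228),.022),('edge',(460,493),0)]:
    print(n,ray(c,*f(x,y),z).round(4))
s,p,r=pose(); print(r.as_matrix().round(3))
# lib depth stats around the bar & panel in both views
for n in ['top','side']:
    d=np.load('pics/%s0.npz'%n);P=d['P'].reshape(-1,3)
    xb=np.array([.29,.957]);
    ft=np.array([.464,-.0123]);yb=np.array([-.957,.29])
    a=(P[:,:2]-ft)@xb;b=(P[:,:2]-ft)@yb
    for lo in range(-40,300,10):
        m=(a>=lo/1e3)&(a<(lo+10)/1e3)&(abs(b)<.13)&(P[:,2]>.008)&(P[:,2]<.2)
        if m.sum(): print(n,lo,m.sum(),'b',b[m].min().round(3),b[m].max().round(3),'z',np.percentile(P[m,2],[5,50,95]).round(3))
E
```

```text
bumpA [0.5906 0.1872 0.03  ]
bumpB [0.4698 0.2242 0.03  ]
heelA [ 0.5373 -0.0544  0.05  ]
heelB [ 0.3807 -0.0078  0.05  ]
barA [0.5687 0.1975 0.022 ]
barB [0.4882 0.2187 0.022 ]
edge [0.2896 0.1194 0.    ]
[[-0.001  0.397  0.918]
 [-0.001  0.918 -0.397]
 [-1.    -0.001 -0.   ]]
top -30 69 b -0.085 0.083 z [0.01  0.022 0.048]
top -20 204 b -0.085 0.084 z [0.044 0.049 0.053]
top -10 213 b -0.085 0.084 z [0.044 0.049 0.099]
top 0 186 b -0.085 0.083 z [0.043 0.049 0.098]
top 10 195 b -0.085 0.084 z [0.04  0.044 0.084]
top 20 198 b -0.085 0.084 z [0.038 0.043 0.082]
top 30 197 b -0.085 0.084 z [0.039 0.042 0.075]
top 40 198 b -0.085 0.084 z [0.036 0.041 0.07 ]
top 50 196 b -0.085 0.085 z [0.035 0.041 0.065]
top 60 191 b -0.084 0.083 z [0.034 0.039 0.059]
top 70 196 b -0.085 0.084 z [0.032 0.037 0.055]
top 80 214 b -0.085 0.084 z [0.032 0.038 0.052]
top 90 172 b -0.084 0.084 z [0.03  0.036 0.053]
top 100 193 b -0.085 0.085 z [0.03  0.034 0.05 ]
top 110 197 b -0.085 0.085 z [0.028 0.033 0.038]
top 120 188 b -0.085 0.085 z [0.027 0.031 0.039]
top 130 195 b -0.085 0.085 z [0.025 0.031 0.043]

[... 1578 characters left out ...]
[0.022 0.027 0.033]
side 150 45 b -0.082 0.075 z [0.02  0.024 0.027]
side 160 62 b -0.082 0.083 z [0.021 0.023 0.027]
side 170 58 b -0.083 0.084 z [0.019 0.023 0.026]
side 180 15 b -0.058 0.085 z [0.018 0.022 0.026]
side 190 4 b -0.058 0.06 z [0.017 0.022 0.026]
side 200 5 b -0.063 0.068 z [0.015 0.021 0.025]
side 210 24 b -0.067 0.069 z [0.01  0.019 0.026]
side 220 69 b -0.067 0.069 z [0.012 0.017 0.029]
side 230 17 b -0.067 0.064 z [0.014 0.018 0.03 ]
side 240 4 b -0.128 0.069 z [0.01  0.017 0.023]
side 250 4 b -0.128 -0.124 z [0.013 0.02  0.021]
side 260 3 b -0.129 -0.12 z [0.016 0.02  0.02 ]
side 270 1 b -0.129 -0.129 z [0.034 0.034 0.034]
side 280 1 b -0.129 -0.129 z [0.015 0.015 0.015]
```

```bash
cat >> h.py <<'E'
xb=np.array([.29,.957,0]);xb/=np.linalg.norm(xb);yb=np.cross([0,0,1],xb);zz=np.array([0,0,1.])
H0=np.array([.459,-.029,0])
def W(x,z,y=0,H=H0): return H+xb*x+zz*z+yb*y   # m
def RT(d,y):
    d=d/np.linalg.norm(d);y=y/np.linalg.norm(y);return R.from_matrix(np.stack([d,y,np.cross(d,y)],1))
Rpush=RT(xb-zz,-yb)
Rdown=RT(-zz,xb)
E
python3 - <<'E'
from h import *
s,p,r=pose();plan(W(-.07,.20),Rpush); print(W(-.07,.20))
print((r.inv()*Rpush).magnitude())
E
```

```text
dp [ 0.077 -1.177  0.882] rot [0.876 0.407 0.364] t 0.2
[ 0.43869948 -0.09599171  0.2       ]
1.6210073874283706
```

```bash
python3 -m pendant '{"rotation":[[0.05,0.02,0.02],[0.11,0.05,0.05],[0.17,0.08,0.07],[0.23,0.11,0.1],[0.29,0.14,0.12],[0.35,0.16,0.14],[0.41,0.19,0.17],[0.44,0.2,0.18]],"dp":[[0,-0.06,0.04],[0,-0.14,0.1],[0,-0.22,0.16],[0,-0.3,0.22],[0,-0.38,0.28],[0,-0.46,0.34],[0,-0.53,0.4],[0,-0.6,0.45]],"jaw":[1,1,1,1,1,1,1,1]}' 20; python3 -c "
from h import *
plan(W(-.07,.20),Rpush)"
```

```text
t: 1.0
position: [0.355, 0.2527, 0.2385]
orientation: [1.168, 1.628, -0.598]
ft_force: [0.5, 0.2, 0.2]
opening: 0.0264
dp [-0.215 -0.147  0.672] rot [0.435 0.206 0.178] t 1.0
```

```bash
python3 -m pendant '{"rotation":[[0.05,0.02,0.02],[0.11,0.05,0.05],[0.17,0.08,0.07],[0.23,0.11,0.1],[0.29,0.14,0.12],[0.35,0.16,0.14],[0.41,0.19,0.17],[0.435,0.206,0.178]],"dp":[[-0.03,-0.02,0.07],[-0.06,-0.04,0.16],[-0.09,-0.06,0.25],[-0.12,-0.08,0.35],[-0.15,-0.1,0.45],[-0.18,-0.12,0.54],[-0.2,-0.14,0.62],[-0.215,-0.147,0.672]],"jaw":[1,1,1,1,1,1,1,1]}'; python3 -c "
from h import *
plan(W(-.07,.20),Rpush)
plan(W(-.05,.0724),Rpush)
cam('side','side1');cam('wrist','wrist1')
s=status.get_state();print(s['qpos'])"
```

```text
t: 1.8
position: [0.4401, -0.0967, 0.1995]
orientation: [2.045, 1.514, -0.85]
ft_force: [0.0, 0.5, 0.2]
opening: 0.0006
dp [-0.    -0.003 -0.001] rot [-0.002  0.001 -0.   ] t 1.8
dp [ 0.209 -0.003  0.151] rot [-0.002  0.001 -0.   ] t 1.8
[-0.77193693  0.05536871  2.11892699  0.68494433  1.43515173 -0.73860045]
```

View pics/side1.png

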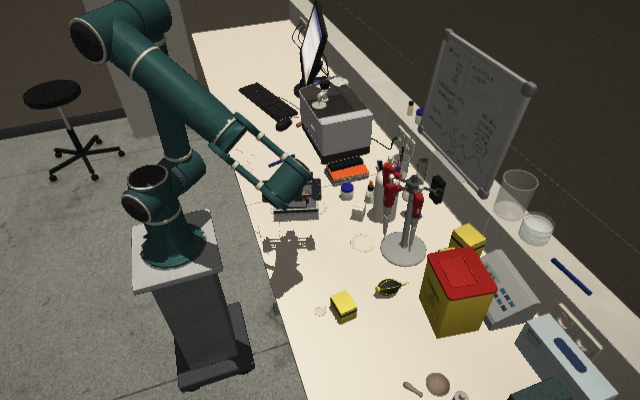

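View pics/wrist1.png

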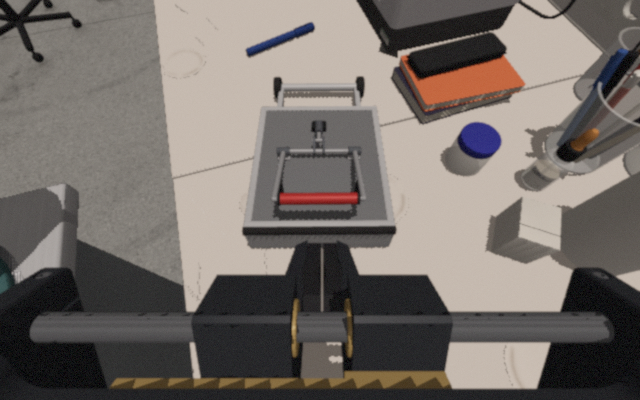

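Wrist view: the fingers are centred on the red roller (318,198), and the board is aligned ahead. Next I descend behind the bottom edge and advance to just short of the roller.

```bash
python3 -m pendant '{"rotation":[[0,0,0],[0,0,0],[0,0,0],[0,0,0],[0,0,0],[0,0,0],[0,0,0],[0,0,0]],"dp":[[0.05,-0.003,0.04],[0.12,-0.003,0.09],[0.18,-0.003,0.13],[0.209,-0.003,0.151],[0.225,-0.003,0.135],[0.25,-0.003,0.111],[0.27,-0.003,0.09],[0.291,-0.003,0.07]],"jaw":[1,1,1,1,1,1,1,1]}'; python3 -c "
from h import *
plan(W(.008,.0724),Rpush)
cam('wrist','wrist2')
s=status.get_state();print(s['ft_force'])"
```

```text
t: 2.7
position: [0.462, -0.0169, 0.0741]
orientation: [2.037, 1.517, -0.844]
ft_force: [-1.1, -0.8, -1.1]
opening: 0.0004
dp [-0.004  0.001  0.009] rot [0.003 0.002 0.001] t 2.7
[ 0.18122165  0.94590822 -0.27935221]
```

View pics/wrist2.png

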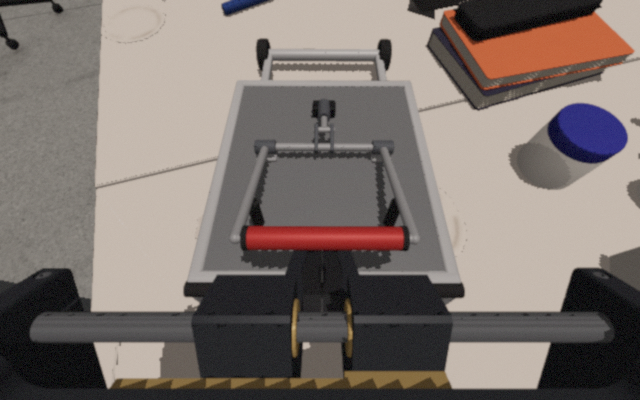

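The fingertips are now under the roller at about (322,240). Pushing up and over.

```bash
python3 -m pendant '{"rotation":[[0,0,0],[0,0,0],[0,0,0],[0,0,0],[0,0,0],[0,0,0],[0,0,0],[0,0,0]],"dp":[[0,0,-0.013],[0,0,-0.026],[0,0,-0.039],[0,0,-0.052],[0,0,-0.065],[0,0,-0.078],[0,0,-0.091],[0,0,-0.104]],"jaw":[1,1,1,1,1,1,1,1]}'; python3 -c "
from h import *
cam('wrist','wrist3');cam('side','side3');
s=status.get_state();print(s['ft_force'])"
```

```text
t: 3.55
position: [0.472, 0.0176, 0.1101]
orientation: [2.039, 1.518, -0.846]
ft_force: [0.4, -0.2, -0.7]
opening: 0.0002
[-0.59584904 -0.58644937 -0.80179445]
```

View pics/wrist3.png

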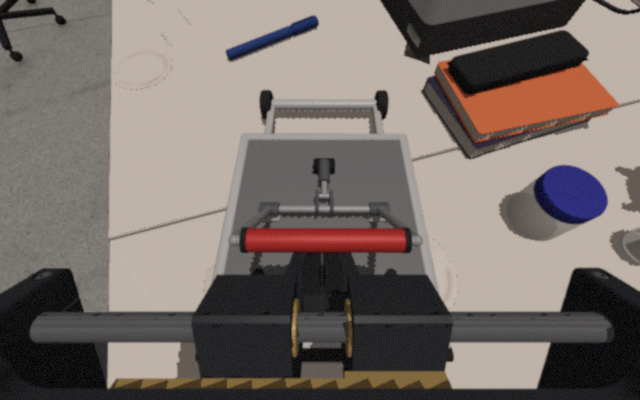

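```bash
cat >> h.py <<'E'
def red(n='wrist',H=H0):
    c=cam(n);P=pts(c);h=cv2.cvtColor(c['img'],cv2.COLOR_BGR2HSV).astype(int)
    m=((h[...,0]<8)|(h[...,0]>172))&(h[...,1]>130)&(h[...,2]>60)&(c['z_map']>0)&(P[...,0]<.6)&(P[...,0]>.3)&(abs(P[...,1])<.3)&(P[...,2]>-.01)&(P[...,2]<.25)
    p=np.median(P[m],0);q=p-H
    print(n,'red',m.sum(),p.round(4),'x',(q@xb).round(4),'y',(q@yb).round(4),'z',p[2].round(4)); return p
E
python3 -c "
from h import *
red();red('side');red('top')"
```

```text
wrist red 3784 [0.4796 0.0345 0.1437] x 0.0667 y -0.0013 z 0.1437
side red 0 [nan nan nan] x nan y nan z nan
top red 117 [0.4813 0.0483 0.1477] x 0.0804 y 0.001 z 0.1477
  return _methods._mean(a, axis=axis, dtype=dtype,
  ret = um.true_divide(
```

```bash
python3 -c "
from h import *
s,p,r=pose();print((r.inv()*Rdown).magnitude())
plan(W(-.02,.20),r);plan(W(.06,.30),r)
plan(W(.248,.15),Rdown)
R2=r*R.from_rotvec((r.inv()*Rdown).as_rotvec()*.6); plan(W(.12,.28),R2)"
```

```text
1.7132080734570259
dp [-0.224  0.002 -0.031] rot [0. 0. 0.] t 3.8
dp [-0.253  0.003 -0.286] rot [0. 0. 0.] t 3.8
dp [ 0.225  0.004 -0.341] rot [-0.941 -0.39  -0.389] t 3.8
dp [-0.14   0.003 -0.343] rot [-0.565 -0.234 -0.233] t 3.8
```

```bash
python3 -m pendant '{"rotation":[[0,0,0],[0,0,0],[-0.08,-0.03,-0.03],[-0.16,-0.07,-0.07],[-0.24,-0.1,-0.1],[-0.32,-0.13,-0.13],[-0.4,-0.16,-0.16],[-0.48,-0.2,-0.2]],"dp":[[-0.08,0,-0.01],[-0.17,0,-0.03],[-0.24,0,-0.08],[-0.25,0,-0.16],[-0.23,0,-0.24],[-0.2,0,-0.29],[-0.17,0,-0.32],[-0.14,0,-0.343]],"jaw":[1,1,1,1,0.9,0.8,0.6,0.5]}'; python3 -c "
from h import *
red('top');plan(W(.248,.12),Rdown)
cam('top','top4');print(pose()[0]['opening'])"
```

```text
t: 4.6
position: [0.4928, 0.087, 0.2808]
orientation: [1.095, 1.656, -0.538]
ft_force: [-0.0, -0.0, -0.5]
opening: 0.0302
top red 0 [nan nan nan] x nan y nan z nan
dp [ 0.386  0.126 -0.026] rot [-0.455 -0.19  -0.189] t 4.65
0.03815876580560726
  return _methods._mean(a, axis=axis, dtype=dtype,
  ret = um.true_divide(
```

View pics/top4.png

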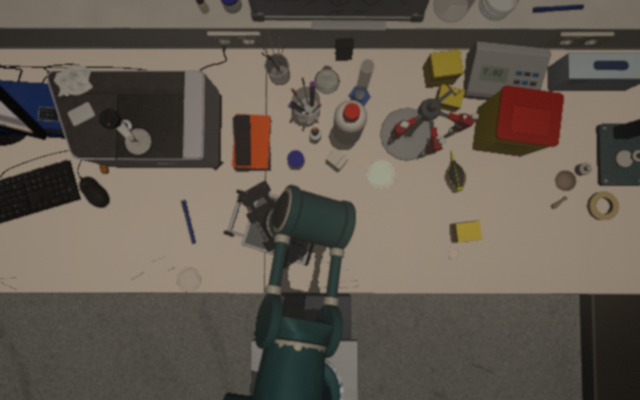

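```bash
python3 -m pendant '{"rotation":[[-0.08,-0.03,-0.03],[-0.16,-0.07,-0.07],[-0.24,-0.1,-0.1],[-0.32,-0.13,-0.13],[-0.4,-0.16,-0.16],[-0.455,-0.19,-0.189],[-0.455,-0.19,-0.189],[-0.455,-0.19,-0.189]],"dp":[[0.04,0.04,0],[0.09,0.08,0],[0.15,0.1,-0.01],[0.21,0.126,-0.02],[0.28,0.126,-0.02],[0.34,0.126,-0.026],[0.386,0.126,-0.026],[0.386,0.126,-0.026]],"jaw":[0.6,0.6,0.6,0.6,0.6,0.6,0.6,0.6]}'; python3 -c "
from h import *
plan(W(.248,.12),Rdown)
cam('wrist','wrist5');cam('side','side5');print(pose()[0]['opening'])"
```

```text
t: 5.5
position: [0.5263, 0.2031, 0.114]
orientation: [0.24, 1.571, -0.242]
ft_force: [-0.9, -0.7, 0.5]
opening: 0.0353
dp [-0.012  0.013  0.005] rot [-0.008 -0.008  0.002] t 5.5
0.03516526531326422
```

View pics/wrist5.png

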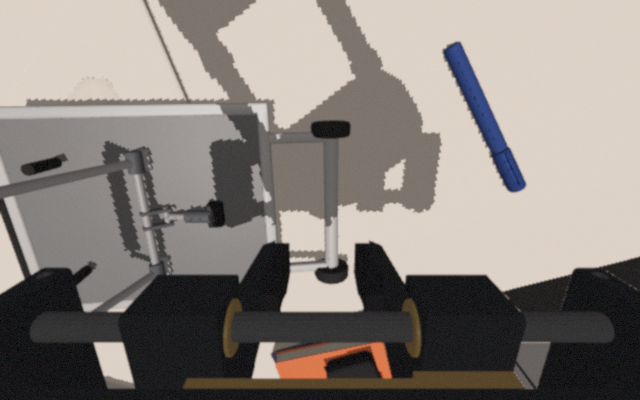

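View pics/side5.png

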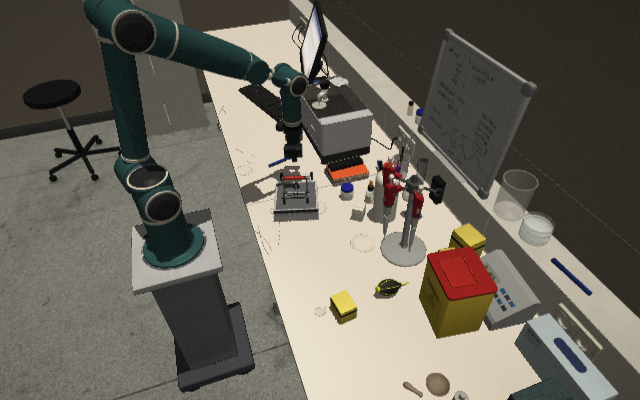

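```bash
python3 - <<'E'
from h import *
for n in ['wrist','top']:
    c=cam(n);P=pts(c);a=(P-H0)@xb;b=(P-H0)@yb;z=P[...,2]
    m=(a>.215)&(a<.28)&(abs(b)<.1)&(z>.024)&(z<.04)&(c['z_map']>0)
    for s in (-1,1):
        q=m&(b*s>.03); print(n,'bump',q.sum(),a[q].mean().round(4),b[q].mean().round(4),z[q].max().round(4),a[q].min().round(4),a[q].max().round(4),b[q].min().round(4),b[q].max().round(4))
    for lo in (-.04,-.03,-.02,-.01,0,.01,.02,.03):
        q=(a>.21)&(a<.29)&(b>lo)&(b<lo+.01)&(z>.012)&(z<.03)&(c['z_map']>0)
        if q.sum()>3: print('bar',lo,q.sum(),np.median(a[q]).round(4),np.percentile(z[q],90).round(4))
E
```

```text
wrist bump 406 0.2487 -0.0626 0.0328 0.2156 0.2635 -0.0705 -0.0545
wrist bump 554 0.2485 0.0635 0.0327 0.215 0.2629 0.0548 0.0695
bar -0.04 132 0.2501 0.0222
bar -0.03 148 0.2493 0.022
bar -0.02 146 0.2494 0.0222
bar -0.01 154 0.2502 0.0222
bar 0 156 0.2499 0.0223
bar 0.01 158 0.2495 0.022
bar 0.02 170 0.2496 0.0222
bar 0.03 181 0.2496 0.022
top bump 45 0.2454 -0.0608 0.0341 0.2176 0.2635 -0.0699 -0.0322
top bump 30 0.2431 0.0628 0.0343 0.2183 0.2539 0.0567 0.0695
bar -0.04 11 0.2475 0.026
```

```bash
python3 -c "
from h import *
plan(W(.249,.03),Rdown)"; python3 -m pendant '{"rotation":[[-0.008,-0.008,0.002],[-0.008,-0.008,0.002],[-0.008,-0.008,0.002],[-0.008,-0.008,0.002],[-0.008,-0.008,0.002],[-0.008,-0.008,0.002],[-0.008,-0.008,0.002],[-0.008,-0.008,0.002]],"dp":[[0,0.015,0.004],[0.03,0.015,0.004],[0.06,0.015,0.004],[0.1,0.015,0.004],[0.13,0.015,0.004],[0.15,0.015,0.004],[0.168,0.015,0.004],[0.168,0.015,0.004]],"jaw":[0.6,0.6,0.6,0.6,0.6,0.6,0.6,0.6]}'; python3 -c "
from h import *
plan(W(.249,.004),Rdown)"
```

```text
dp [ 0.18   0.012 -0.003] rot [-0.009 -0.003 -0.001] t 5.7
t: 6.5
position: [0.5328, 0.2103, 0.0328]
orientation: [0.232, 1.553, -0.229]
ft_force: [0.9, 0.2, -0.2]
opening: 0.0352
dp [ 0.058 -0.003 -0.003] rot [ 0.     0.003 -0.002] t 6.5
```

```bash
python3 -m pendant '{"rotation":[[0,0,0],[0,0,0],[0,0,0],[0,0,0],[0,0,0],[0,0,0],[0,0,0],[0,0,0]],"dp":[[0.02,-0.002,-0.002],[0.04,-0.002,-0.002],[0.054,-0.002,-0.002],[0.054,-0.002,-0.002],[0.054,-0.002,-0.002],[0.054,-0.002,-0.002],[0.054,-0.002,-0.002],[0.054,-0.002,-0.002]],"jaw":[0.6,0.6,0.6,0.6,1,1,1,1]}' 30; python3 -c "
from h import *
s,p,r=pose();q=p-H0;print(p,q@xb,q@yb,s['opening'],s['ft_force'])"
```

```text
t: 7.3
position: [0.5329, 0.2098, 0.0079]
orientation: [0.232, 1.55, -0.228]
ft_force: [-0.6, -2.0, 2.2]
opening: 0.011
[0.53293958 0.20977212 0.0078991 ] 0.24995377260398102 -0.0015163020818229494 0.011020245947408015 [-0.55863531 -1.99108675  2.18674058]
```

```bash
python3 -c "
from h import *
for a in [5,9,14,19,24,29,34,39]:
    t=np.radians(a);print(a,[round(-(.4906*np.sin(t)-.026),3),round(.4906*np.cos(t)-.4899,3)])
print()
for a in [44,49,54,59,64,69,74,78]:
    t=np.radians(a);t0=np.radians(39);print(a,[round(-.4906*(np.sin(t)-np.sin(t0)),3),round(.4906*(np.cos(t)-np.cos(t0)),3)])
"
```

```text
5 [np.float64(-0.017), np.float64(-0.001)]
9 [np.float64(-0.051), np.float64(-0.005)]
14 [np.float64(-0.093), np.float64(-0.014)]
19 [np.float64(-0.134), np.float64(-0.026)]
24 [np.float64(-0.174), np.float64(-0.042)]
29 [np.float64(-0.212), np.float64(-0.061)]
34 [np.float64(-0.248), np.float64(-0.083)]
39 [np.float64(-0.283), np.float64(-0.109)]

44 [np.float64(-0.032), np.float64(-0.028)]
49 [np.float64(-0.062), np.float64(-0.059)]
54 [np.float64(-0.088), np.float64(-0.093)]
59 [np.float64(-0.112), np.float64(-0.129)]
64 [np.float64(-0.132), np.float64(-0.166)]
69 [np.float64(-0.149), np.float64(-0.205)]
74 [np.float64(-0.163), np.float64(-0.246)]
78 [np.float64(-0.171), np.float64(-0.279)]
```

```bash
python3 -m pendant '{"rotation":[[0,0,0],[0,0,0],[0,0,0],[0,0,0],[0,0,0],[0,0,0],[0,0,0],[0,0,0]],"dp":[[-0.017,-0.001,0],[-0.051,-0.005,0],[-0.093,-0.014,0],[-0.134,-0.026,0],[-0.174,-0.042,0],[-0.212,-0.061,0],[-0.248,-0.083,0],[-0.283,-0.109,0]],"jaw":[1,1,1,1,1,1,1,1]}' 30; python3 -c "
from h import *
s,p,r=pose();q=p-H0;print(p,q@xb,q@yb,s['opening'],s['ft_force'],s['qpos'])
cam('side','side6')"
```

```text
t: 8.1
position: [0.5164, 0.1588, 0.1504]
orientation: [0.236, 1.549, -0.225]
ft_force: [1.0, 3.6, -2.0]
opening: 0.0109
[0.51635377 0.15880194 0.15036863] 0.196364057036563 -0.0004250050914863328 0.010931497757046804 [ 0.98643552  3.58509774 -2.01577739] [ 0.25072776  0.07610224  1.99271975  0.0027757   1.06122696 -1.02748693]
```

View pics/side6.png

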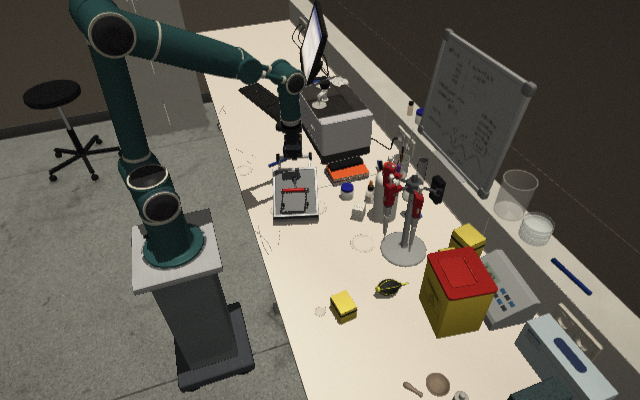

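```bash
python3 -m pendant '{"rotation":[[0,0,0],[0,0,0],[0,0,0],[0,0,0],[0,0,0],[0,0,0],[0,0,0],[0,0,0]],"dp":[[-0.032,-0.028,0],[-0.062,-0.059,0],[-0.088,-0.093,0],[-0.112,-0.129,0],[-0.132,-0.166,0],[-0.149,-0.205,0],[-0.163,-0.246,0],[-0.171,-0.279,0]],"jaw":[1,1,1,1,1,1,1,1]}' 30; python3 -c "
from h import *
s,p,r=pose();q=p-H0;print(p,q@xb,q@yb,s['opening'],s['ft_force'],s['qpos'])
cam('side','side7');cam('wrist','wrist7')"
```

```text
t: 8.95
position: [0.4788, 0.0265, 0.2413]
orientation: [0.239, 1.539, -0.221]
ft_force: [-3.2, 8.6, 24.1]
opening: 0.0108
[0.4787859  0.0264972  0.24127481] 0.05885023109832619 -0.0028409905675527104 0.010760109265009594 [-3.22855964  8.63202184 24.14781224] [-0.0028629  -0.12897068  2.01725282  0.00924604  1.2324795  -1.2825082 ]
```

View pics/side7.png

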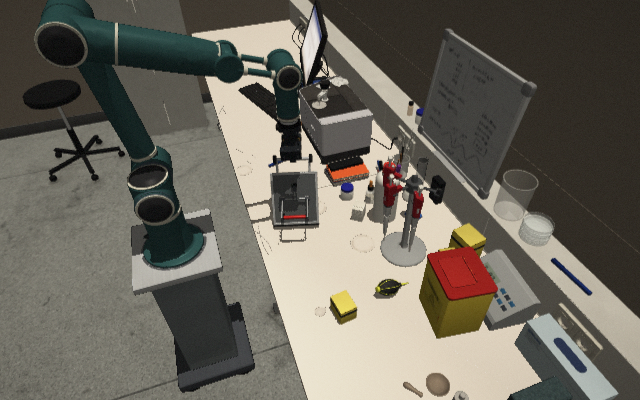

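View pics/wrist7.png

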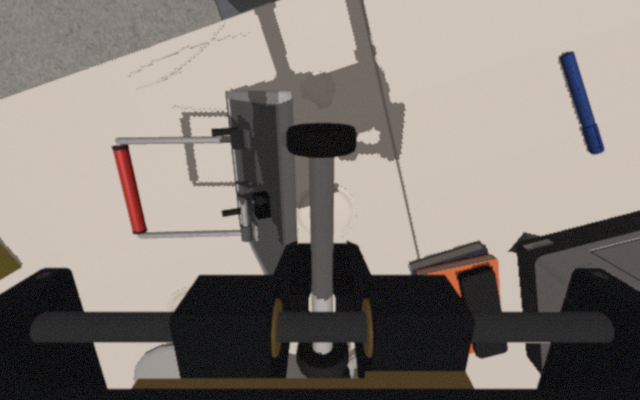

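```bash
cat >> h.py <<'E'
def panel(n='side',save=None,lo=-.12,hi=.12):
    c=cam(n,save);P=pts(c);a=(P-H0)@xb;b=(P-H0)@yb;z=P[...,2]
    m=(abs(b)<.08)&(a>lo)&(a<hi)&(z>.03)&(z<.20)&(c['z_map']>0)
    A,B,Z=a[m],b[m],z[m]
    # robust line a = k z + m*b + c
    X=np.stack([Z,B,np.ones_like(Z)],1);w=np.ones(len(A),bool)
    for i in range(15):
        k=np.linalg.lstsq(X[w],A[w],rcond=None)[0];r=A-X@k
        w=abs(r)<max(.006,1.5*np.median(abs(r)))
        if i>5:w=abs(r)<.005
    print(n,'panel surf: tilt(deg, +fwd to x)',np.degrees(np.arctan(k[0])).round(2),'yaw',np.degrees(np.arctan(k[1])).round(2),'a at z=0',k[2].round(4),w.sum(),len(A))
    return k
E
python3 -c "
from h import *
panel('side');red('side');red('wrist');s=status.get_state();print(s['ft_force'],s['position'])"
```

```text
side panel surf: tilt(deg, +fwd to x) 24.82 yaw -0.59 a at z=0 -0.0598 1557 2094
side red 80 [ 0.4302 -0.1435  0.1267] x -0.118 y -0.0056 z 0.1267
wrist red 1141 [ 0.4262 -0.1355  0.1309] x -0.1114 y 0.0005 z 0.1309
[-3.46183752  9.86288737 24.35987699] [0.47878268 0.02646393 0.24112084]
```

```bash
cat >> h.py <<'E'
def bar(lo=-.2,hi=.3):
    c=cam('wrist');P=pts(c);s,p,r=pose();a=(P-p)@xb;b=(P-p)@yb;z=P[...,2]-p[2]
    for l in (-.06,-.05,-.04,-.03,-.02,.02,.03,.04,.05):
        q=(abs(a)<.02)&(b>l)&(b<l+.01)&(abs(z)<.04)&(c['z_map']>0)
        if q.sum()>5: print('bar rel tcp y',l,q.sum(),'a',np.median(a[q]).round(4),'ztop',np.percentile(z[q],[50,95]).round(4))
E
python3 -c "
from h import *
bar()"
```

```text
bar rel tcp y -0.06 1317 a 0.0009 ztop [0.0126 0.0204]
bar rel tcp y -0.05 17 a 0.0009 ztop [0.0114 0.0124]
bar rel tcp y -0.03 250 a 0.0009 ztop [0.0105 0.0119]
bar rel tcp y -0.02 337 a 0.0009 ztop [0.0108 0.0122]
bar rel tcp y 0.02 534 a -0.0006 ztop [0.0106 0.0123]
bar rel tcp y 0.03 568 a -0.0006 ztop [0.0106 0.0123]
bar rel tcp y 0.04 601 a -0.0005 ztop [0.0107 0.0122]
bar rel tcp y 0.05 464 a -0.0 ztop [0.011  0.0186]
```

Force check: the board now pivots on the underside of its tray (lip centre about 8–10 mm up), so the real arc radius is larger than I planned. I'll re-plan the arc.

```bash
python3 -c "
from h import *
c=np.array([.056,.235])
for a in [74.4,76,79,82,85,88,91,94]:
    t=np.radians(a);b=np.array([-.010+.2567*np.cos(t),.2567*np.sin(t)-.005]);d=(b-c)/.5;print(a,[round(-d[1],3),round(d[0],3)])
"
```

```text
74.4 [np.float64(-0.014), np.float64(0.006)]
76 [np.float64(-0.018), np.float64(-0.008)]
79 [np.float64(-0.024), np.float64(-0.034)]
82 [np.float64(-0.028), np.float64(-0.061)]
85 [np.float64(-0.031), np.float64(-0.087)]
88 [np.float64(-0.033), np.float64(-0.114)]
91 [np.float64(-0.033), np.float64(-0.141)]
94 [np.float64(-0.032), np.float64(-0.168)]
```

```bash
python3 -m pendant '{"rotation":[[0,0,0],[0,0,0],[0,0,0],[0,0,0],[0,0,0],[0,0,0],[0,0,0],[0,0,0]],"dp":[[-0.014,0.003,0],[-0.018,-0.008,0],[-0.024,-0.03,0],[-0.028,-0.055,0],[-0.031,-0.08,0],[-0.033,-0.105,0],[-0.033,-0.13,0],[-0.033,-0.15,0]],"jaw":[1,1,1,1,1,1,1,1]}' 30; python3 -c "
from h import *
s,p,r=pose();q=p-H0;print(p,q@xb,q@yb,s['opening'],s['ft_force'],s['qpos'])
panel('side','side8');bar();red('side');red('wrist')"
```

```text
t: 10.05
position: [0.4522, -0.0494, 0.2492]
orientation: [0.233, 1.551, -0.229]
ft_force: [3.2, -0.4, 1.2]
opening: 0.0111
[ 0.45221964 -0.04939554  0.24917906] -0.021485379686078134 0.0005741105738719862 0.011142134223381301 [ 3.22520203 -0.42639203  1.18800213] [-0.16575212 -0.17539355  2.04219667  0.00306379  1.26789475 -1.44259583]
side panel surf: tilt(deg, +fwd to x) 6.06 yaw 0.07 a at z=0 -0.053 1414 1690
bar rel tcp y -0.06 1438 a -0.0004 ztop [0.0133 0.0217]
bar rel tcp y -0.05 61 a -0.0004 ztop [0.0125 0.0135]
bar rel tcp y -0.03 223 a 0.0002 ztop [0.0117 0.013 ]
bar rel tcp y -0.02 346 a -0.0004 ztop [0.0119 0.0133]
bar rel tcp y 0.02 453 a -0.0003 ztop [0.0117 0.0133]
bar rel tcp y 0.03 470 a -0.0003 ztop [0.0118 0.0132]
bar rel tcp y 0.04 517 a -0.0003 ztop [0.0116 0.0131]
bar rel tcp y 0.05 487 a 0.0002 ztop [0.0119 0.0207]
side red 78 [ 0.4127 -0.1715  0.0867] x -0.1498 y 0.003 z 0.0867
wrist red 726 [ 0.4141 -0.1657  0.0912] x -0.1438 y 0.0033 z 0.0912
```

View pics/side8.png

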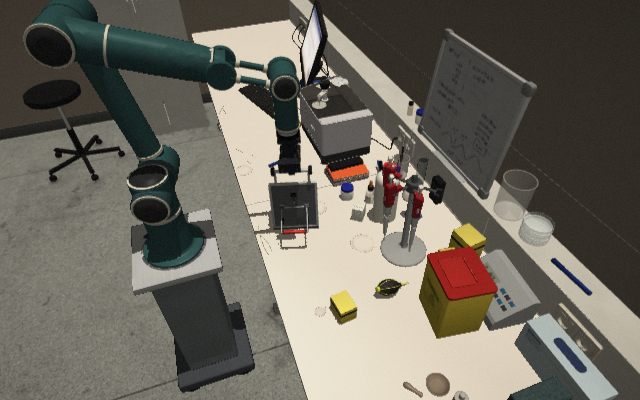

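```bash
python3 -c "
from h import *
c=np.array([-.0215,.2492])
for L in [-4,-2,1,4,7,10,13,16, 18,20,22,24,26,28,29.5,31]:
    t=np.radians(L);b=np.array([-.049-.25*np.sin(t),.005+.25*np.cos(t)-.0068]);d=(b-c)/.5;print(L,[round(-d[1],3),round(d[0],3)])
    if L==16:c=b
"
```

```text
-4 [np.float64(0.003), np.float64(-0.02)]
-2 [np.float64(0.002), np.float64(-0.038)]
1 [np.float64(0.002), np.float64(-0.064)]
4 [np.float64(0.003), np.float64(-0.09)]
7 [np.float64(0.006), np.float64(-0.116)]
10 [np.float64(0.01), np.float64(-0.142)]
13 [np.float64(0.015), np.float64(-0.167)]
16 [np.float64(0.021), np.float64(-0.193)]
18 [np.float64(0.005), np.float64(-0.017)]
20 [np.float64(0.011), np.float64(-0.033)]
22 [np.float64(0.017), np.float64(-0.049)]
24 [np.float64(0.024), np.float64(-0.066)]
26 [np.float64(0.031), np.float64(-0.081)]
28 [np.float64(0.039), np.float64(-0.097)]
29.5 [np.float64(0.045), np.float64(-0.108)]
31 [np.float64(0.052), np.float64(-0.12)]
```

```bash
python3 -m pendant '{"rotation":[[0,0,0],[0,0,0],[0,0,0],[0,0,0],[0,0,0],[0,0,0],[0,0,0],[0,0,0]],"dp":[[0.001,-0.018,0],[0.001,-0.038,0],[0.002,-0.064,0],[0.003,-0.09,0],[0.006,-0.116,0],[0.01,-0.142,0],[0.015,-0.167,0],[0.021,-0.193,0]],"jaw":[1,1,1,1,1,1,1,1]}' 30; python3 -c "
from h import *
s,p,r=pose();q=p-H0;print(p,q@xb,q@yb,s['opening'],s['ft_force'],s['qpos'])
panel('side','side9',-.2,.05);bar();red('side')"
```

```text
t: 11.05
position: [0.4246, -0.1414, 0.2386]
orientation: [0.233, 1.551, -0.228]
ft_force: [1.4, -0.7, -0.7]
opening: 0.011
[ 0.42460475 -0.14139424  0.23860062] -0.11753890736977227 0.0003219361557233029 0.010991609909153936 [ 1.3862041  -0.73986062 -0.65164404] [-0.38082203 -0.18387816  2.06885046  0.00512237  1.24985576 -1.65921542]
side panel surf: tilt(deg, +fwd to x) -15.58 yaw 0.26 a at z=0 -0.0542 1042 1358
bar rel tcp y -0.06 1467 a -0.0004 ztop [0.0131 0.0216]
bar rel tcp y -0.05 74 a -0.0004 ztop [0.0125 0.0136]
bar rel tcp y -0.03 208 a -0.0004 ztop [0.0117 0.0132]
bar rel tcp y -0.02 357 a 0.0002 ztop [0.012  0.0133]
bar rel tcp y 0.02 593 a 0.0016 ztop [0.0114 0.0132]
bar rel tcp y 0.03 647 a 0.002 ztop [0.0112 0.0133]
bar rel tcp y 0.04 649 a 0.0015 ztop [0.0114 0.0133]
bar rel tcp y 0.05 494 a 0.0005 ztop [0.0122 0.0206]
side red 72 [ 0.4029 -0.195   0.0422] x -0.1751 y 0.0055 z 0.0422
```

```bash
python3 -m pendant '{"rotation":[[0,0,0],[0,0,0],[0,0,0],[0,0,0],[0,0,0],[0,0,0],[0,0,0],[0,0,0]],"dp":[[0.005,-0.017,0],[0.011,-0.033,0],[0.017,-0.049,0],[0.024,-0.066,0],[0.031,-0.081,0],[0.039,-0.097,0],[0.043,-0.104,0],[0.047,-0.11,0]],"jaw":[1,1,1,1,1,1,1,1]}' 30; python3 -c "
from h import *
s,p,r=pose();q=p-H0;print(p,q@xb,q@yb,s['opening'],s['ft_force'],s['qpos'])
panel('side','side10',-.22,.05);bar();red('side')"
```

```text
t: 12.0
position: [0.409, -0.1937, 0.2152]
orientation: [0.232, 1.551, -0.229]
ft_force: [-4.2, -3.3, 6.1]
opening: 0.0111
[ 0.40895286 -0.19365466  0.21515351] -0.1720925731112709 0.0001452664717682211 0.011099922004813781 [-4.24127547 -3.3087501   6.11278348] [-0.50090099 -0.1552946   2.08883721  0.00510865  1.20205159 -1.77950887]
side panel surf: tilt(deg, +fwd to x) -29.02 yaw 0.34 a at z=0 -0.0549 543 730
bar rel tcp y -0.06 1481 a 0.0003 ztop [0.0144 0.0227]
bar rel tcp y -0.05 103 a 0.0009 ztop [0.0137 0.0148]
bar rel tcp y -0.03 184 a 0.0006 ztop [0.0131 0.0147]
bar rel tcp y -0.02 348 a 0.0006 ztop [0.0135 0.0147]
bar rel tcp y 0.02 463 a 0.0003 ztop [0.0135 0.0148]
bar rel tcp y 0.03 486 a 0.0008 ztop [0.0134 0.0148]
bar rel tcp y 0.04 517 a 0.0008 ztop [0.0134 0.0149]
bar rel tcp y 0.05 496 a 0.0008 ztop [0.0136 0.0223]
side red 68 [ 0.404  -0.2011  0.0137] x -0.1807 y 0.0027 z 0.0137
```

```bash
python3 -m pendant '{"rotation":[[0,0,0],[0,0,0],[0,0,0],[0,0,0],[0,0,0],[0,0,0],[0,0,0],[0,0,0]],"dp":[[0,-0.006,0],[0.003,-0.011,0],[0.006,-0.016,0],[0.009,-0.021,0],[0.012,-0.026,0],[0.015,-0.031,0],[0.015,-0.031,0],[0.015,-0.031,0]],"jaw":[1,1,1,1,1,1,1,1]}' 30; python3 -c "
from h import *
s,p,r=pose();q=p-H0;print(p,q@xb,q@yb,s['opening'],s['ft_force'],s['qpos'])
panel('side','side11',-.24,.05);bar();red('side')"
```

```text
t: 12.95
position: [0.4054, -0.2077, 0.2086]
orientation: [0.233, 1.549, -0.228]
ft_force: [-1.0, 2.6, 5.0]
opening: 0.0106
[ 0.40544579 -0.2077481   0.20862492] -0.18659740740058836 -0.0005855841666583286 0.010633051156782588 [-1.04225857  2.61750959  4.98125999] [-0.53313136 -0.14433045  2.09185122  0.00711224  1.18695904 -1.812837  ]
side panel surf: tilt(deg, +fwd to x) -31.74 yaw -0.01 a at z=0 -0.0586 399 561
bar rel tcp y -0.06 1475 a 0.0006 ztop [0.0143 0.0229]
bar rel tcp y -0.05 91 a 0.0011 ztop [0.0137 0.0147]
bar rel tcp y -0.03 191 a 0.0011 ztop [0.013  0.0146]
bar rel tcp y -0.02 345 a 0.0006 ztop [0.0134 0.0148]
bar rel tcp y 0.02 455 a 0.0006 ztop [0.0136 0.015 ]
bar rel tcp y 0.03 482 a 0.0006 ztop [0.0136 0.015 ]
bar rel tcp y 0.04 538 a 0.0006 ztop [0.0135 0.0151]
bar rel tcp y 0.05 519 a 0.001 ztop [0.0139 0.0229]
side red 63 [ 0.4021 -0.2059  0.008 ] x -0.1858 y 0.0031 z 0.008
```

View pics/side11.png

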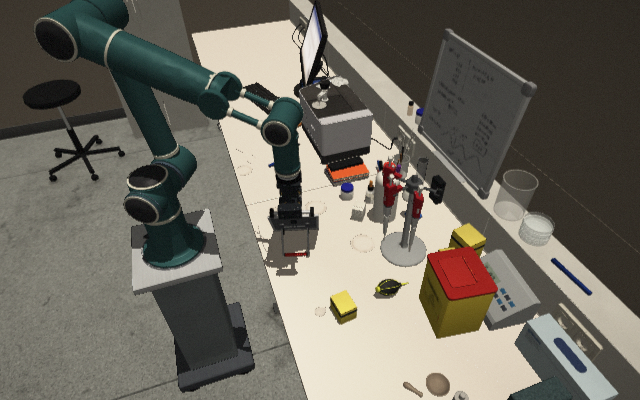

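```bash
python3 -m pendant '{"rotation":[[0,0,0],[0,0,0],[0,0,0],[0,0,0],[0,0,0],[0,0,0],[0,0,0],[0,0,0]],"dp":[[0,0,0],[0,0,0],[0,0,0],[0,0,0],[0,0,0],[0,0,0],[0,0,0],[0,0,0]],"jaw":[0.86,0.84,0.82,0.8,0.75,0.7,0.65,0.6]}' 30; python3 -c "
from h import *
s,p,r=pose();q=p-H0;print(p,q@xb,q@yb,s['opening'],s['ft_force'])
panel('side','side12',-.24,.05);bar();red('side')"
```

```text
t: 13.9
position: [0.405, -0.2077, 0.2076]
orientation: [0.233, 1.551, -0.228]
ft_force: [-1.0, 0.5, 0.5]
opening: 0.0349
[ 0.40495962 -0.20767783  0.20756689] -0.1866711513334046 -9.992593360177295e-05 0.03490999243040079 [-1.04888851  0.46046937  0.4755268 ]
side panel surf: tilt(deg, +fwd to x) -31.73 yaw -0.12 a at z=0 -0.0586 380 553
bar rel tcp y -0.06 1537 a 0.0012 ztop [0.0156 0.0237]
bar rel tcp y -0.05 140 a 0.0012 ztop [0.0151 0.0161]
bar rel tcp y -0.03 153 a 0.0011 ztop [0.0144 0.0159]
bar rel tcp y -0.02 359 a 0.0011 ztop [0.0147 0.0161]
bar rel tcp y 0.02 458 a 0.0011 ztop [0.0148 0.0161]
bar rel tcp y 0.03 504 a 0.0011 ztop [0.0147 0.0162]
bar rel tcp y 0.04 542 a 0.001 ztop [0.0147 0.0161]
bar rel tcp y 0.05 492 a 0.001 ztop [0.0149 0.0231]
side red 64 [ 0.4014 -0.2046  0.0071] x -0.1848 y 0.0042 z 0.0071
```

```bash
cat >> h.py <<'E'
my=np.array([.9645,.264,0]);my/=np.linalg.norm(my);mx=np.array([-my[1],my[0],0])
Rm=RT(-zz,mx)
E
python3 -c "
from h import *
s,p,r=pose();plan(p+[0,0,.1],r);plan([.502,.347,.16],Rm)"
```

```text
dp [-0.2    0.001  0.001] rot [0. 0. 0.] t 14.05
dp [ 0.099  1.118 -0.136] rot [-0.357  0.005 -0.001] t 14.05
```

```bash
python3 -m pendant '{"rotation":[[0,0,0],[0,0,0],[0,0,0],[-0.05,0,0],[-0.1,0,0],[-0.15,0,0],[-0.2,0,0],[-0.25,0,0]],"dp":[[-0.05,0,0],[-0.12,0,0],[-0.18,0.02,0],[-0.2,0.1,-0.02],[-0.2,0.19,-0.03],[-0.2,0.28,-0.04],[-0.2,0.37,-0.05],[-0.2,0.46,-0.06]],"jaw":[0.6,0.6,0.6,0.5,0.5,0.5,0.5,0.5]}' 30; python3 -c "
from h import *
plan([.502,.347,.16],Rm);c=cam('top','top13');c=cam('side','side13')"
```

```text
t: 14.85
position: [0.442, 0.0227, 0.3087]
orientation: [-0.079, 1.56, 0.081]
ft_force: [0.0, 0.1, 0.8]
opening: 0.0443
dp [0.3   0.633 0.182] rot [-0.105  0.006 -0.   ] t 14.85
```

View pics/side13.png

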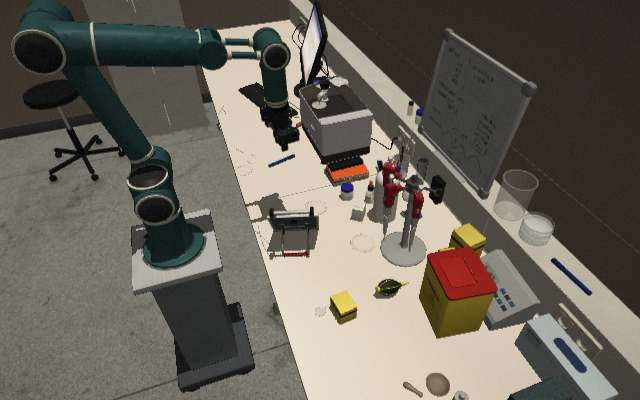

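The board stands on its own at about (293,230) and the leg is open. Next, the marker.

```bash
python3 -m pendant '{"rotation":[[-0.02,0,0],[-0.05,0,0],[-0.08,0,0],[-0.1,0.006,0],[-0.1,0.006,0],[-0.1,0.006,0],[-0.1,0.006,0],[-0.1,0.006,0]],"dp":[[0.02,0.09,0.03],[0.06,0.18,0.05],[0.1,0.28,0.08],[0.15,0.38,0.11],[0.2,0.47,0.14],[0.25,0.56,0.17],[0.3,0.63,0.18],[0.3,0.633,0.182]],"jaw":[0.5,0.5,0.5,0.5,0.5,0.5,0.5,0.5]}' 30; python3 - <<'E'
from h import *
c=cam('wrist','wrist14');P=pts(c);h=cv2.cvtColor(c['img'],cv2.COLOR_BGR2HSV).astype(int)
m=(abs(h[...,0]-115)<20)&(h[...,1]>100)&(P[...,2]<.03)&(c['z_map']>0)&(P[...,0]<.62)&(P[...,1]<.45)
p=P[m];r=cv2.minAreaRect(p[:,:2].astype(np.float32));q=p[:,:2]-p[:,:2].mean(0);V=np.linalg.svd(q,full_matrices=False)[2]
print(m.sum(),p.mean(0),np.median(p,0),np.percentile(p[:,2],[5,95]),r,V[0],pose()[1])
E
```

```text
t: 15.75
position: [0.5014, 0.3467, 0.1557]
orientation: [-0.203, 1.567, 0.201]
ft_force: [0.1, -0.1, -0.8]
opening: 0.0445
1410 [0.50091051 0.35064781 0.01299845] [0.4990389  0.35026338 0.01298575] [0.01088426 0.01512654] ((0.5036440491676331, 0.35147058963775635), (0.13166582584381104, 0.011788055300712585), 15.245142936706543) [0.96377902 0.26670208] [0.50146651 0.34687597 0.15563199]
```

View pics/wrist14.png

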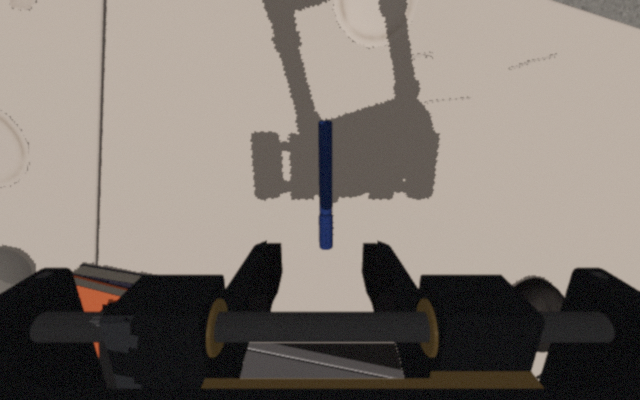

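```bash
python3 -c "
from h import *
plan([.503,.3505,.005],Rm);s,p,r=pose();print(p)"
```

```text
dp [0.301 0.006 0.006] rot [-0.006 -0.004  0.   ] t 15.8
[0.50146651 0.34687597 0.15563199]
```

```bash
python3 -m pendant '{"rotation":[[-0.006,-0.004,0],[-0.006,-0.004,0],[-0.006,-0.004,0],[-0.006,-0.004,0],[-0.006,-0.004,0],[-0.006,-0.004,0],[-0.006,-0.004,0],[-0.006,-0.004,0]],"dp":[[0.03,0.006,0.006],[0.09,0.006,0.006],[0.15,0.006,0.006],[0.21,0.006,0.006],[0.25,0.006,0.006],[0.275,0.006,0.006],[0.285,0.006,0.006],[0.285,0.006,0.006]],"jaw":[0.5,0.5,0.5,0.5,0.5,0.5,0.5,0.5]}' 10; python3 -c "
from h import *
plan([.503,.3505,.005],Rm);s,p,r=pose();print(p,s['ft_force'])"
```

```text
t: 16.6
position: [0.505, 0.3482, 0.0174]
orientation: [-0.207, 1.555, 0.209]
ft_force: [-0.4, -0.5, 0.3]
opening: 0.0441
dp [ 0.025  0.005 -0.003] rot [-0.002  0.004 -0.   ] t 16.6
[0.50496832 0.34824884 0.01737625] [-0.44604641 -0.4967301   0.33854564]
```

```bash
python3 -m pendant '{"rotation":[[0,0,0],[0,0,0],[0,0,0],[0,0,0],[0,0,0],[0,0,0],[0,0,0],[0,0,0]],"dp":[[0.01,0.005,-0.003],[0.022,0.005,-0.003],[0.022,0.005,-0.003],[0.022,0.005,-0.003],[0.022,0.005,-0.003],[0.022,0.005,-0.003],[0.022,0.005,-0.003],[0.022,0.005,-0.003]],"jaw":[0.5,0.5,0.7,0.8,0.9,1,1,1]}' 10; python3 -c "
from h import *
s,p,r=pose();print(p,s['ft_force'],s['opening']);cam('wrist','wrist15')"
```

```text
t: 17.4
position: [0.5026, 0.3511, 0.0062]
orientation: [-0.207, 1.555, 0.209]
ft_force: [-0.4, -0.4, 1.3]
opening: 0.015
[0.50256779 0.35112167 0.00620686] [-0.4037662  -0.37341724  1.28097712] 0.014965203922137472
```

View pics/wrist15.png

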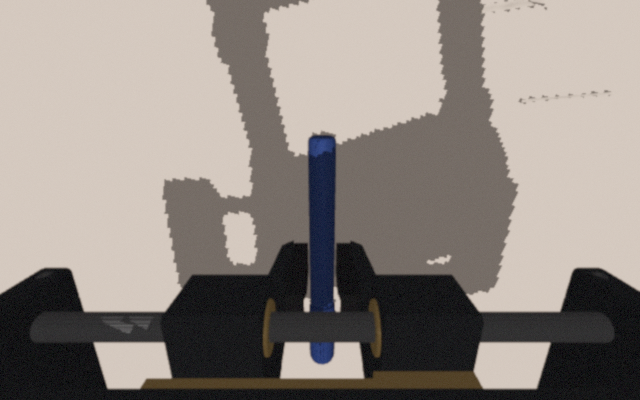

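Marker gripped (15 mm opening). The arm is clear of the board, so I'll measure its standing pose now.

```bash
python3 -m pendant '{"rotation":[[0,0,0],[0,0,0],[0,0,0],[0.04,0,0],[0.09,0,0],[0.15,0,0],[0.21,0,0],[0.26,0,0]],"dp":[[-0.03,0,0],[-0.1,0,0],[-0.18,0,0],[-0.26,-0.02,0],[-0.34,-0.05,0],[-0.42,-0.09,0],[-0.48,-0.13,0],[-0.5,-0.17,0]],"jaw":[1,1,1,1,1,1,1,1]}' 10; python3 - <<'E'
from h import *
s,p,r=pose();print(p,s['opening'],s['qpos'])
for n in ['top','side']:
    c=cam(n,n+'16');P=pts(c);a=(P-H0)@xb;b=(P-H0)@yb;z=P[...,2];ok=c['z_map']>0
    np.savez('pics/%s16.npz'%n,P=P,img=c['img'])
    for zl in range(0,240,10):
        m=ok&(abs(b)<.11)&(a>-.25)&(a<.06)&(z*1e3>=zl)&(z*1e3<zl+10)&(z>.004)
        if m.sum()>3: print(n,zl,m.sum(),'a pct',np.percentile(a[m],[2,25,50,75,98]).round(4),'b',np.percentile(b[m],[1,99]).round(4))
img=cv2.imread('pics/top16.png')[190:290,270:370];cv2.imwrite('pics/top16c.png',cv2.resize(img,None,fx=6,fy=6,interpolation=cv2.INTER_CUBIC))
E
```

```text
t: 18.25
position: [0.5255, 0.2686, 0.2623]
orientation: [0.12, 1.555, -0.11]
ft_force: [-0.4, 0.6, 0.7]
opening: 0.0151
[0.52547421 0.26863422 0.26226751] 0.01507370498949245 [ 4.30626350e-01  8.14101854e-02  1.77265757e+00 -4.45261640e-04
  1.27353586e+00 -9.93877167e-01]
top 0 374 a pct [-0.245  -0.1461 -0.0473  0.016   0.0575] b [-0.1073  0.1077]
top 10 400 a pct [-0.0596 -0.0525 -0.0426 -0.0368 -0.0286] b [-0.0799  0.0837]
top 20 283 a pct [-0.0647 -0.0602 -0.037  -0.0281 -0.0171] b [-0.0822  0.0853]
top 30 256 a pct [-0.0708 -0.0665 -0.0261 -0.0225 -0.0177] b [-0.0812  0.0845]
top 40 149 a pct [-0.0776 -0.0743 -0.0724 -0.0703 -0.0213] b [-0.0818  0.0824]
top 50 130 a pct [-0.0837 -0.0807 -0.079  -0.0772 -0.0743] b [-0.0796  0.0823]
top 60 145 a pct [-0.0904 -0.0871 -0.0852 -0.0833 -0.0804] b [-0.0815  0.085 ]
top 70 149 a pct [-0.0967 -0.0936 -0.0918 -0.0898 -0.0866] b [-0.0811  0.0839]
top 80 149 a pct [-0.1031 -0.0999 -0.0982 -0.0963 -0.0927] b [-0.0821  0.0836]
top 90 139 a pct [-0.1087 -0.1058 -0.1041 -0.1025 -0.0997] b [-0.0794  0.0841]
top 100 154 a pct [-0.1151 -0.1117 -
[... 2207 characters left out ...]
-0.153  -0.1504 -0.149  -0.1462 -0.1452] b [-0.0811  0.0829]
side 150 40 a pct [-0.1576 -0.1563 -0.1547 -0.1525 -0.1507] b [-0.0785  0.08  ]
side 160 36 a pct [-0.1657 -0.1635 -0.1617 -0.1607 -0.1567] b [-0.0813  0.0822]
side 170 103 a pct [-0.1698 -0.1653 -0.1625 -0.1606 -0.1578] b [-0.0794  0.0857]
side 190 4 a pct [-0.1807 -0.1795 -0.1789 -0.1784 -0.1772] b [-0.0502  0.0601]
side 200 8 a pct [-0.2029 -0.201  -0.2001 -0.1943 -0.185 ] b [-0.066   0.0677]
side 210 123 a pct [-0.2047 -0.1942 -0.1925 -0.1903 -0.1832] b [-0.0658  0.0684]
side 220 79 a pct [-0.2038 -0.1975 -0.1914 -0.1887 -0.1793] b [-0.0673  0.0716]
side 230 10 a pct [-0.1977 -0.1934 -0.1903 -0.1881 -0.1848] b [-0.0643  0.0712]
```

View pics/top16c.png

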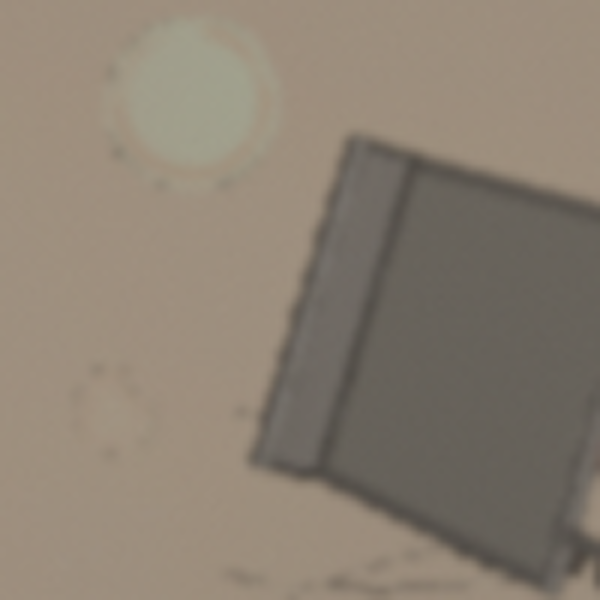

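```bash
cat >> h.py <<'E'
t_=np.radians(22)
Rp=RT(-np.cos(t_)*zz-np.sin(t_)*xb,np.cos(t_)*xb-np.sin(t_)*zz)
E
python3 -c "
from h import *
plan(W(0,.17,.001),Rp);plan(W(-.049+.05,.0387+.06,.001),Rp);print(W(-.049,.0387,.001))"
```

```text
dp [ 0.177 -0.606 -0.049] rot [ 0.092  0.025 -0.248] t 18.35
dp [ 0.319 -0.605 -0.05 ] rot [ 0.092  0.025 -0.248] t 18.35
[ 0.44383261 -0.07560419  0.0387    ]
```

```bash
python3 -m pendant '{"rotation":[[0.03,0,-0.04],[0.06,0.01,-0.08],[0.09,0.02,-0.12],[0.092,0.025,-0.16],[0.092,0.025,-0.2],[0.092,0.025,-0.24],[0.092,0.025,-0.248],[0.092,0.025,-0.248]],"dp":[[0,-0.07,-0.01],[0,-0.16,-0.02],[0.02,-0.25,-0.03],[0.05,-0.34,-0.04],[0.09,-0.43,-0.05],[0.13,-0.52,-0.05],[0.17,-0.6,-0.05],[0.177,-0.606,-0.05]],"jaw":[1,1,1,1,1,1,1,1]}' 10; python3 -c "
from h import *
s,p,r=pose();print(s['opening'],s['qpos'],s['ft_force']);plan(W(0,.17,.001),Rp);plan(W(-.02,.075,.001),Rp)
cam('wrist','wrist17');cam('side','side17');bar"
```

```text
t: 19.15
position: [0.452, -0.03, 0.1631]
orientation: [-0.08, 1.608, -0.533]
ft_force: [-1.1, 0.8, -0.3]
opening: 0.0154
0.01538212339145824 [ 0.13679537  0.02538653  2.07263649 -0.36881925  1.24717932 -0.98955422] [-1.14492561  0.76385398 -0.27345059]
dp [-0.015  0.     0.011] rot [ 0.004 -0.008  0.005] t 19.15
dp [0.176 0.036 0.013] rot [ 0.004 -0.008  0.005] t 19.15
```

View pics/wrist17.png

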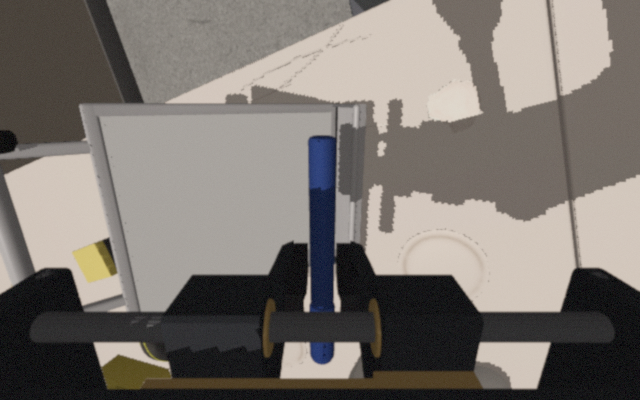

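View pics/side17.png

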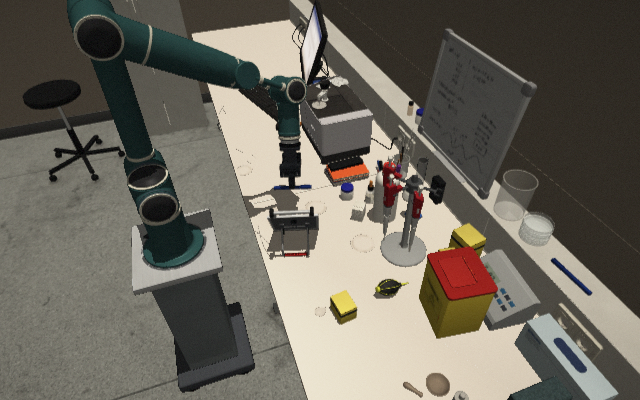

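```bash
cat >> h.py <<'E'
def tray():
    c=cam('wrist');P=pts(c);s,p,r=pose();h=cv2.cvtColor(c['img'],cv2.COLOR_BGR2HSV).astype(int)
    a=(P-H0)@xb;b=(P-H0)@yb;z=P[...,2];ok=c['z_map']>0
    bl=ok&(abs(h[...,0]-115)<20)&(h[...,1]>100)&(abs(a)<.15)&(abs(b)<.12)
    if bl.sum()>20:
        q=[(a[bl]).round(4),b[bl],z[bl]];print('marker blue n',bl.sum(),'b range',np.percentile(b[bl],[0.5,99.5]).round(4))
        for s_ in(-1,1):
            w=b[bl]*s_>.02
            if w.sum()>10: print('  side',s_,'a',np.median(a[bl][w]).round(4),'zmed/top',np.percentile(z[bl][w],[50,97]).round(4))
    pp=p-H0;print('tcp a,b,z',(pp@xb).round(4),(pp@yb).round(4),p[2].round(4))
    m=ok&~bl&(abs(b)>.03)&(abs(b)<.08)&(a>-.16)&(a<.02)&(z<.19)
    k=np.floor(a[m]*250).astype(int)
    for i in np.unique(k):
        w=k==i
        if w.sum()>15: print((i/250).__round__(3),w.sum(),np.percentile(z[m][w],[5,50,95]).round(4))
E
python3 -c "
from h import *
tray()"
```

```text
marker blue n 5862 b range [-0.0605  0.0698]
  side -1 a 0.0043 zmed/top [0.1715 0.1739]
  side 1 a 0.0041 zmed/top [0.1728 0.2748]
tcp a,b,z 0.0008 0.0036 0.1663
-0.16 484 [0.1769 0.1785 0.1841]
-0.156 1619 [0.171  0.175  0.1781]
-0.152 1578 [0.1651 0.1687 0.1728]
-0.148 1575 [0.1588 0.1625 0.1662]
-0.144 1481 [0.1525 0.1562 0.1599]
-0.14 1345 [0.146  0.1498 0.1537]
-0.136 1196 [0.1397 0.1434 0.1472]
-0.132 1042 [0.1331 0.1369 0.1404]
-0.128 1010 [0.1266 0.1304 0.1342]
-0.124 972 [0.1203 0.124  0.1276]
-0.12 954 [0.114  0.1175 0.1212]
-0.116 926 [0.1075 0.111  0.1147]
-0.112 897 [0.1012 0.1047 0.1082]
-0.108 904 [0.0945 0.0982 0.1019]
-0.104 847 [0.0883 0.0917 0.0952]
-0.1 848 [0.0816 0.0854 0.0888]
-0.096 797 [0.0754 0.0787 0.0825]
-0.092 715 [0.069  0.0725 0.0759]
-0.088 609 [0.0625 0.0661 0.0696]
-0.084 557 [0.0557 0.0595 0.0629]
-0.08 508 [0.0498 0.0531 0.0563]
-0.076 527 [0.043  0.0466 0.05  ]
-0.072 500 [0.0367 0.0402 0.0437]
-0.068 283 [0.0306 0.0352 0.0378]
-0.064 189 [0.0239 0.0274 0.0306]
-0.06 172 [0.0177 0.0208 0.024 ]
-0.056 174 [0.0107 0.0144 0.0178]
-0.052 128 [0.008  0.0092 0.0113]
-0.048 218 [0.0097 0.011  0.0124]
-0.044 232 [0.012  0.0134 0.0147]
-0.04 233 [0.0145 0.0159 0.0174]
-0.036 242 [0.017  0.0184 0.0199]
-0.032 69 [0.0192 0.0199 0.0211]
-0.028 123 [0.0355 0.0367 0.0377]
-0.024 713 [-0.0008  0.0335  0.0378]
-0.02 676 [-0.0008  0.0262  0.0314]
-0.016 330 [-0.0011  0.0001  0.0012]
-0.012 350 [-0.0012  0.0001  0.0012]
-0.008 432 [-1.000e-03  1.000e-04  1.705e-01]
-0.004 441 [-0.0011  0.0002  0.1717]
0.0 387 [-1.100e-03  1.000e-04  1.644e-01]
0.004 459 [-0.0009  0.0002  0.1668]
0.008 405 [-0.0011  0.0002  0.1654]
0.012 384 [-0.0011  0.      0.0012]
0.016 386 [-0.0012  0.      0.0012]
```

```bash
python3 -c "
from h import *
plan(W(-.032,.085,.0005),Rp);plan(W(-.0507,.0385,.0005),Rp)"
```

```text
dp [0.175 0.001 0.007] rot [ 0.003 -0.003  0.002] t 19.3
dp [0.276 0.001 0.008] rot [ 0.003 -0.003  0.002] t 19.3
```

```bash
python3 -m pendant '{"rotation":[[0.003,-0.003,0.002],[0.003,-0.003,0.002],[0.003,-0.003,0.002],[0.003,-0.003,0.002],[0.003,-0.003,0.002],[0.003,-0.003,0.002],[0.003,-0.003,0.002],[0.003,-0.003,0.002]],"dp":[[0.03,0.001,0.008],[0.07,0.001,0.008],[0.11,0.001,0.008],[0.15,0.001,0.008],[0.19,0.001,0.008],[0.22,0.001,0.008],[0.24,0.001,0.008],[0.25,0.001,0.008]],"jaw":[1,1,1,1,1,1,1,1]}' 10; python3 -c "
from h import *
s,p,r=pose();print(s['opening'],s['ft_force']);plan(W(-.0507,.0385,.0005),Rp)
cam('wrist','wrist18');cam('side','side18');tray()"
```

```text
t: 20.1
position: [0.4464, -0.0728, 0.0505]
orientation: [-0.073, 1.594, -0.53]
ft_force: [0.6, 0.0, -0.1]
opening: 0.0149
0.01491975226376374 [ 0.55149285  0.03029584 -0.05573528]
dp [ 0.026 -0.001 -0.002] rot [0.001 0.001 0.   ] t 20.1
marker blue n 4886 b range [-0.0658  0.0648]
  side -1 a -0.0415 zmed/top [0.0573 0.0599]
  side 1 a -0.042 zmed/top [0.0574 0.1424]
tcp a,b,z -0.0458 -0.0008 0.051
-0.136 45 [0.1369 0.1386 0.1401]
-0.132 1505 [0.1322 0.1355 0.139 ]
-0.128 3674 [0.1266 0.1303 0.1341]
-0.124 4351 [0.1203 0.1241 0.128 ]
-0.12 4141 [0.1139 0.1177 0.1216]
-0.116 3650 [0.1075 0.1113 0.115 ]
-0.112 3064 [0.1012 0.105  0.1086]
-0.108 2412 [0.0947 0.0984 0.1021]
-0.104 2206 [0.0883 0.092  0.0955]
-0.1 2097 [0.0819 0.0856 0.0907]
-0.096 2192 [0.0756 0.0798 0.1514]
-0.092 2391 [0.0694 0.0741 0.1541]
-0.088 2173 [0.0629 0.0675 0.1583]
-0.084 1436 [0.0562 0.0599 0.0635]
-0.08 1293 [0.0498 0.0533 0.0567]
-0.076 1220 [0.0433 0.0468 0.0504]
-0.072 1165 [0.0369 0.0407 0.0448]
-0.068 1072 [0.0305 0.0339 0.0374]
-0.064 652 [0.0245 0.029  0.0312]
-0.06 351 [0.0178 0.021  0.0244]
-0.056 415 [0.011  0.015  0.1315]
-0.052 1220 [0.0082 0.0105 0.14  ]
-0.048 1320 [0.0098 0.1329 0.1461]
-0.044 1410 [0.0123 0.1324 0.1447]
-0.04 1486 [0.0148 0.129  0.143 ]
-0.036 1425 [0.0171 0.1281 0.1414]
-0.032 1104 [0.0195 0.1314 0.1399]
-0.028 603 [0.0355 0.0374 0.1386]
-0.024 1137 [-0.0002  0.0363  0.038 ]
-0.02 1411 [-0.0008  0.0271  0.0318]
-0.016 600 [-0.001  0.     0.001]
-0.012 616 [-0.001   0.      0.0012]
-0.008 651 [-1.000e-03  1.000e-04  1.083e-01]
-0.004 964 [-0.0009  0.0005  0.1188]
0.0 1443 [-0.0009  0.1099  0.1259]
0.004 1567 [-0.0008  0.1099  0.1252]
0.008 1573 [-0.0008  0.1082  0.1236]
0.012 1587 [-0.0008  0.1063  0.122 ]
0.016 1502 [-0.0009  0.1057  0.1204]
```

View pics/wrist18.png

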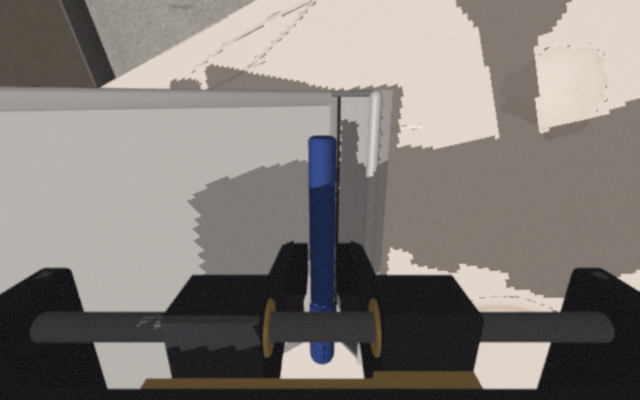

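```bash
python3 -m pendant '{"rotation":[[0,0,0],[0,0,0],[0,0,0],[0,0,0],[0,0,0],[0,0,0],[0,0,0],[0,0,0]],"dp":[[0.004,-0.001,-0.002],[0.008,-0.001,-0.002],[0.012,-0.001,-0.002],[0.016,-0.001,-0.002],[0.019,-0.001,-0.002],[0.022,-0.001,-0.002],[0.025,-0.001,-0.002],[0.025,-0.001,-0.002]],"jaw":[1,1,1,1,1,1,1,1]}' 10; python3 -c "
from h import *
s,p,r=pose();print(s['opening'],s['ft_force']);plan(W(-.0507,.0385,.0005),Rp)
q=p-H0;print(q@xb,q@yb,p[2]);red('side')"
```

```text
t: 21.05
position: [0.4431, -0.0782, 0.0389]
orientation: [-0.072, 1.595, -0.531]
ft_force: [-1.0, -0.2, 0.6]
opening: 0.0151
0.015149432783901583 [-0.96515704 -0.18703803  0.62500653]
dp [0.    0.002 0.001] rot [ 0. -0.  0.] t 21.05
-0.051708916647626404 0.0009793062682379615 0.03892441112577949
side red 59 [ 0.4021 -0.204   0.0087] x -0.184 y 0.0037 z 0.0087
```

```bash
python3 -m pendant '{"rotation":[[0,0,0],[0,0,0],[0,0,0],[0,0,0],[0,0,0],[0,0,0],[0,0,0],[0,0,0]],"dp":[[0.001,0.001,0],[0.002,0.003,0],[0.003,0.004,0],[0.004,0.005,0],[0.005,0.006,0],[0.005,0.006,0],[0.005,0.006,0],[0.005,0.006,0]],"jaw":[1,1,1,1,1,1,1,1]}' 10; python3 -c "
from h import *
import time
s,p,r=pose();print(s['opening'],s['ft_force'])
q=p-H0;print(q@xb,q@yb,p[2]);red('side');cam('wrist','wrist19');print(pose()[0]['ft_force'])"
```

```text
t: 21.9
position: [0.4439, -0.0765, 0.0359]
orientation: [-0.073, 1.594, -0.531]
ft_force: [0.2, -1.4, 0.8]
opening: 0.0152
0.015224245759250313 [ 0.17295114 -1.42351014  0.7680686 ]
-0.04987938565844019 0.0007130822341039843 0.03586819243067224
side red 60 [ 0.4024 -0.2059  0.0081] x -0.1857 y 0.0029 z 0.0081
[-1.124914   -2.43356389  2.61465791]
```

View pics/wrist19.png

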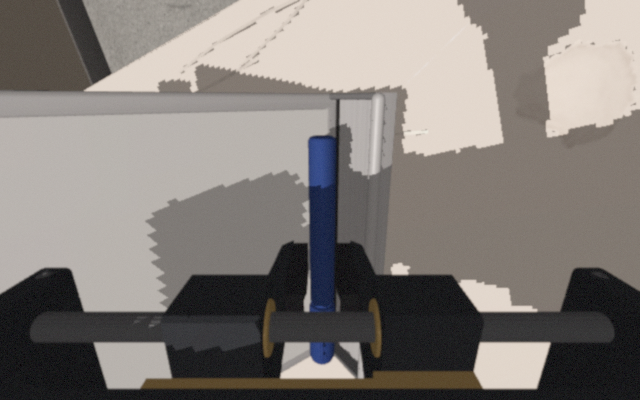

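Light contact (about 2.6 N) shows the lower finger is at the lip. I'll back off 2 mm and release with a small opening.

```bash
python3 -m pendant '{"rotation":[[0,0,0],[0,0,0],[0,0,0],[0,0,0],[0,0,0],[0,0,0],[0,0,0],[0,0,0]],"dp":[[-0.002,-0.003,0],[-0.003,-0.004,0],[-0.003,-0.004,0],[-0.003,-0.004,0],[-0.003,-0.004,0],[-0.003,-0.004,0],[-0.003,-0.004,0],[-0.003,-0.004,0]],"jaw":[1,1,0.8,0.78,0.76,0.76,0.76,0.76]}' 10; python3 -c "
from h import *
s,p,r=pose();print(s['opening'],s['ft_force'])
cam('wrist','wrist20')"
```

```text
t: 22.8
position: [0.4432, -0.0784, 0.0383]
orientation: [-0.074, 1.594, -0.532]
ft_force: [-2.3, -5.9, 4.4]
opening: 0.0209
0.020935778948329035 [-2.31861594 -5.86477465  4.37770093]
```

View pics/wrist20.png

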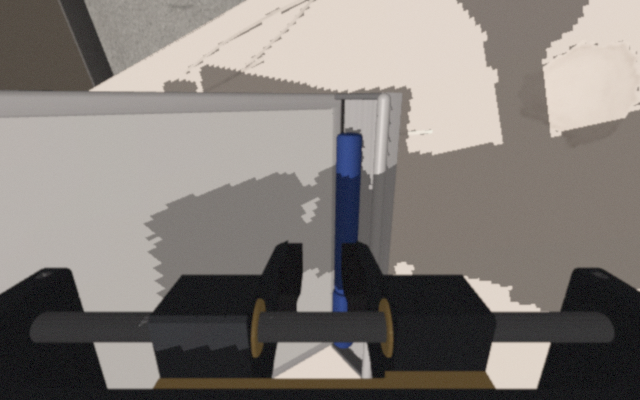

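```bash
python3 -m pendant '{"rotation":[[0,0,0],[0,0,0],[0,0,0],[0,0,0],[0,0,0],[0,0,0],[0,0,0],[0,0,0]],"dp":[[-0.004,-0.006,0],[-0.009,-0.012,0],[-0.016,-0.022,0],[-0.026,-0.028,0],[-0.05,-0.03,0],[-0.09,-0.03,0],[-0.14,-0.03,0],[-0.2,-0.03,0]],"jaw":[0.8,0.82,0.82,0.82,0.82,0.82,0.82,0.82]}' 10; python3 -c "
from h import *
s,p,r=pose();print(s['opening'],s['ft_force']);tray();red('side');panel('side','side21',-.24,.05);cam('wrist','wrist21');cam('top','top21')"
```

```text
t: 23.65
position: [0.4498, -0.0545, 0.1372]
orientation: [-0.072, 1.595, -0.531]
ft_force: [0.7, -1.0, 0.2]
opening: 0.0157
0.015679642529329775 [ 0.70886205 -0.97126959  0.22215797]
marker blue n 3251 b range [-0.0421  0.0653]
  side -1 a -0.0408 zmed/top [0.0281 0.0301]
  side 1 a -0.0375 zmed/top [0.1837 0.2508]
tcp a,b,z -0.0247 -0.0021 0.1423
-0.16 561 [0.1766 0.1782 0.1838]
-0.156 2056 [0.171  0.1749 0.178 ]
-0.152 1917 [0.1653 0.169  0.1729]
-0.148 1949 [0.1588 0.1626 0.1666]
-0.144 1808 [0.1523 0.1562 0.1601]
-0.14 1664 [0.146  0.1498 0.1535]
-0.136 1419 [0.1397 0.1433 0.1471]
-0.132 1239 [0.1331 0.1368 0.1407]
-0.128 1161 [0.1267 0.1304 0.134 ]
-0.124 1114 [0.1202 0.1239 0.1275]
-0.12 1079 [0.1138 0.1175 0.1212]
-0.116 1052 [0.1073 0.111  0.1146]
-0.112 1002 [0.1011 0.1046 0.1083]
-0.108 975 [0.0947 0.0982 0.1018]
-0.104 945 [0.0883 0.0917 0.0953]
-0.1 900 [0.0818 0.0854 0.0888]
-0.096 778 [0.0756 0.079  0.0825]
-0.092 664 [0.0688 0.0725 0.076 ]
-0.088 591 [0.0627 0.066  0.0695]
-0.084 580 [0.0563 0.0597 0.063 ]
-0.08 599 [0.0497 0.053  0.0568]
-0.076 799 [0.043  0.0467 0.0
[... 253 characters left out ...]
.012  0.0134 0.0185]
-0.04 124 [0.0144 0.0162 0.021 ]
-0.036 327 [0.0168 0.0184 0.0218]
-0.032 193 [0.0191 0.0203 0.0215]
-0.028 177 [0.035  0.0367 0.0378]
-0.024 713 [-0.0006  0.0358  0.0379]
-0.02 953 [-0.0009  0.0264  0.0315]
-0.016 450 [-0.0011  0.0001  0.001 ]
-0.012 462 [-0.0011  0.0001  0.0012]
-0.008 465 [-0.0011  0.0001  0.0011]
-0.004 472 [-0.0011  0.      0.0012]
0.0 479 [-0.0011 -0.      0.0012]
0.004 487 [-0.0011  0.      0.0012]
0.008 492 [-0.0011  0.      0.0012]
0.012 500 [-0.0011 -0.      0.0011]
0.016 505 [-0.0011 -0.      0.0012]
side red 61 [ 0.4033 -0.2047  0.0086] x -0.1843 y 0.0023 z 0.0086
side panel surf: tilt(deg, +fwd to x) -31.47 yaw -0.03 a at z=0 -0.0592 483 741
```

View pics/wrist21.png

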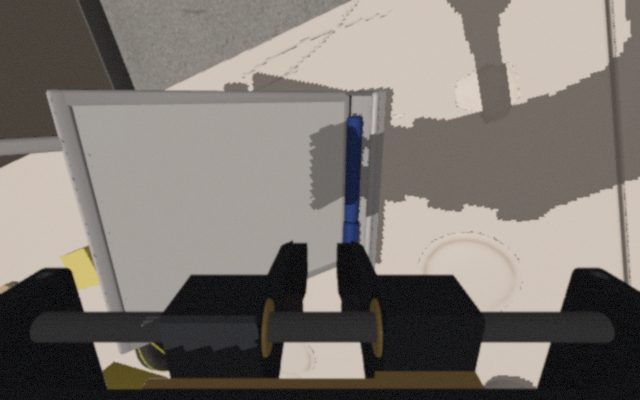

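```bash
python3 -m pendant '{"rotation":[[0,0,0],[0,0,0],[0,0,0],[0,0,0],[0,0,0],[0,0,0],[0,0,0],[0,0,0]],"dp":[[-0.05,0,0],[-0.1,0.03,0],[-0.15,0.07,0],[-0.2,0.13,0],[-0.22,0.2,0],[-0.22,0.27,0],[-0.22,0.34,0],[-0.22,0.4,0]],"jaw":[0.8,0.8,0.8,0.8,0.8,0.8,0.8,0.8]}' 10; python3 - <<'E'
from h import *
red('side');panel('side','side22',-.24,.05)
c=cam('side','side22');cv2.imwrite('pics/side22c.png',cv2.resize(c['img'][140:300,230:430],None,fx=4,fy=3.7))
c=cam('top','top22');cv2.imwrite('pics/top22c.png',cv2.resize(c['img'][140:260,270:490],None,fx=3.6,fy=3.6,interpolation=cv2.INTER_CUBIC))
P=pts(c);h=cv2.cvtColor(c['img'],cv2.COLOR_BGR2HSV).astype(int);a=(P-H0)@xb;b=(P-H0)@yb
m=(abs(h[...,0]-115)<20)&(h[...,1]>80)&(abs(a)<.12)&(abs(b)<.12)&(P[...,2]<.1)
A=a[m];B=b[m];Z=P[...,2][m];print('marker',m.sum(),A.mean(),B.min(),B.max(),Z.mean(),'slope',np.polyfit(B,A,1),np.polyfit(B,Z,1))
for k,(u0,v0,u1,v1),f in [('jar',(285,148,308,172),0),('carton',(445,215,485,245),1),('blower',(440,150,470,195),2)]:
    H=h[v0:v1,u0:u1];mm=[(abs(H[...,0]-115)<20)&(H[...,1]>80),(abs(H[...,0]-27)<8)&(H[...,1]>120),H[...,2]<60][f];print(k,P[v0:v1,u0:u1][mm].mean(0).round(4))
s=status.get_state();print(s['t'],s['ft_force'],s['position'])
E
```

```text
t: 24.7
position: [0.5152, 0.1627, 0.1608]
orientation: [-0.074, 1.597, -0.532]
ft_force: [-0.2, -1.5, -0.1]
opening: 0.0176
side red 60 [ 0.4026 -0.2048  0.008 ] x -0.1847 y 0.003 z 0.008
side panel surf: tilt(deg, +fwd to x) -31.34 yaw 0.13 a at z=0 -0.0595 481 665
marker 62 -0.043952842839392665 -0.058968576267259355 0.06140382643075381 0.028353776886923473 slope [-0.00346141 -0.04390406] [-0.01773877  0.0286038 ]
jar [0.6851 0.0248 0.0757]
carton [ 0.4777 -0.4708  0.0687]
blower [ 0.6482 -0.4428  0.0426]
24.9 [-0.63265274 -0.39118946  0.24450262] [0.51484587 0.1613369  0.16139586]
```

View pics/side22c.png

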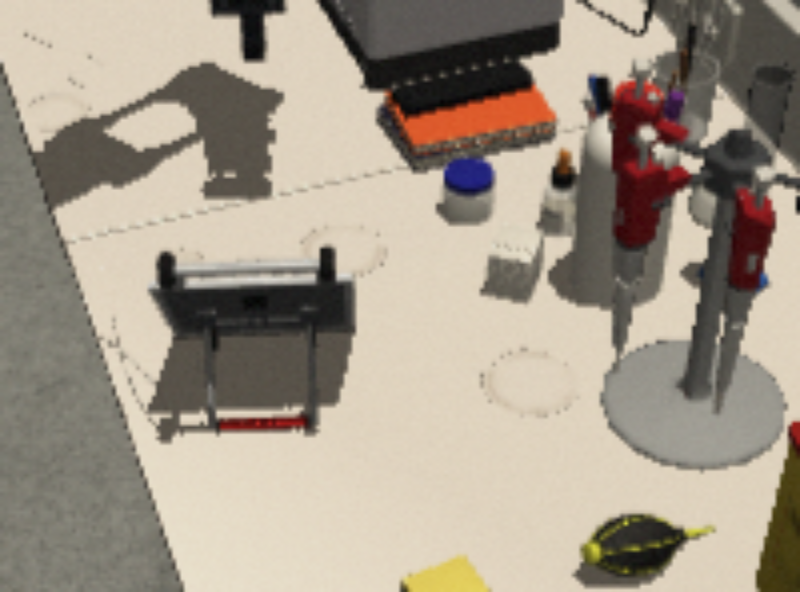

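View pics/top22c.png

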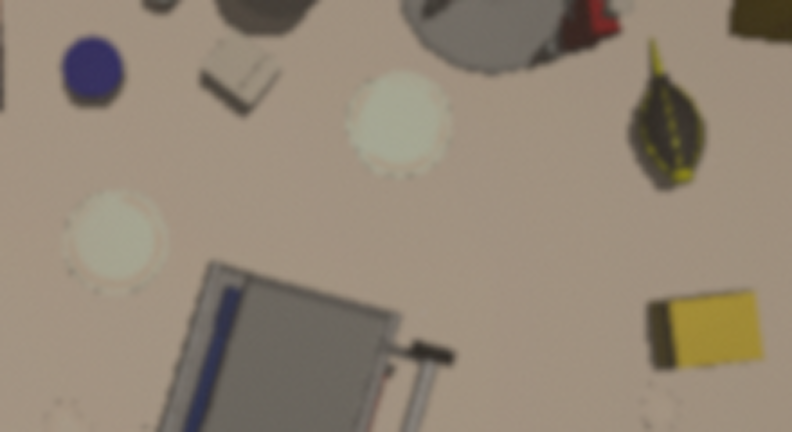

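```bash
python3 - <<'E'
from h import *
a=cv2.imread('pics/top0.png');b=cv2.imread('pics/top22.png')
for k,(u0,v0,u1,v1),f in [('jar',(285,148,308,172),0),('carton',(445,215,485,245),1),('blower',(440,150,470,195),2)]:
    for im in(a,b):
        H=cv2.cvtColor(im,cv2.COLOR_BGR2HSV).astype(int)[v0:v1,u0:u1]
        mm=[(abs(H[...,0]-115)<20)&(H[...,1]>80),(abs(H[...,0]-27)<8)&(H[...,1]>120),H[...,2]<60][f];v,u=np.nonzero(mm);print(k,mm.sum(),u.mean()+u0,v.mean()+v0)
print(ctrl.hand_in())
E
```

```text
jar 190 295.0736842105263 158.42631578947368
jar 189 295.1111111111111 158.43915343915344
carton 466 467.8519313304721 231.12231759656652
carton 464 467.8318965517241 231.14870689655172
blower 233 455.137339055794 174.21459227467813
blower 142 454.64084507042253 172.8943661971831
the job is handed in; nothing more can be done
None
```

The job is done and handed in at about 25 s: the board stands with its leg open and the blue marker is lying in the pen tray.

I pushed the red-footed leg open from the bottom edge with closed fingers. I then raised the board by its top bar, eased it back and released it. The marker went into the tray last. It dropped about 2 cm when released, because the lower finger met the tray lip.

**Last checks**
- **Board:** it stands on its own, leaning back about 32° against the nominal 33°. The red foot is on the bench, at about 8 mm measured on its surface.
- **Leg:** that lean fits the leg being on its stop, and its foot was at the fully open position after the snap. I had no direct reading of the leg angle.
- **Marker:** it lies along the tray within 0.2° in plan and 1° in height, and centred to about 1–2 mm.
- **Jar and carton:** their pixel centres are unchanged.
- **Blower:** its dark-pixel count fell from 233 to 142 and its centre moved about 1 px. I take this to be a change in lighting or shadow, because the arm never went near it and it looks unmoved in both views.

**Forces along the way**
- **Raising the board:** the wrist force reached about 24 N, because the board pivoted on the tray's underside and not on the lip. I corrected the arc and it dropped to near zero.
- **Releasing the marker:** a finger pressed on the board with about 7–8 N. The lean and the foot position did not change measurably.

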